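# Gauge-check the sleeves of a roll-top cabinet

### The job

Check the flanged sleeves kept in the roll-top cabinet: roll its tambour door fully open, then try the sleeves one by one on the stepped gauge pin, the longest first and the shortest last, flange down, letting go of each there so that it rests as far down as it will go. Stand the sleeves that slid right down to the base plate back in the cabinet's channel, and stand those that stopped on the step upright in the grey reject tray. Finish by rolling the door fully closed, and leave the bottle and the jars alone.

Things in the scene. Friction and masses are not known exactly. Their poses are not given: they have to be found in the camera images.
- cabinet: White roll-top cabinet fixed to the bench, 344 deep x 448 wide x 232 mm high. Origin on the bench under the axis of the door's round track; x runs from its front (sill, closed handle: -x) to its back, y along the width. Track axis parallel to y at z = 60 mm; half-round end walls, radius 172 about it, inner faces y = +-210. Front sill x = -164 to -150, top z = 100. Fixed rear cover behind x = +25.
- channel (a point): Centre of the channel on the cabinet's inner floor where the sleeves stand: cabinet x = -80, y = 0, z = 57 mm. Two rails 12 mm high along the cabinet's y bound it at x = -125 and x = -35 (90 mm clear); it runs the full 420 mm width.
- tambour (a joint): Angle of the tambour door (aluminium slats on a circular track, outer radius 164 mm) about the cabinet's track axis, rad: 0 closed, 1.45 the open stop. Opening carries the handle up, over the top and towards the cabinet's +x. It stays where left: 0.6 N m of friction and up to 0.5 N m of its own weight (3 to 6 N at the handle).
- tambour_handle (a point): Middle of the door's dark steel handle bar: 12 mm thick, 150 mm long, along the cabinet's y, 206 mm from the track axis, its centre 42 mm off the slats. At joint value q it lies at cabinet x = -206 cos(0.457 + q), z = 60 + 206 sin(0.457 + q) mm. Legs join its two ends to the door.
- gauge: Stepped steel gauge pin, upright at the centre of a 80 x 80 x 15 mm base plate fixed to the bench. Origin under the plate's centre, z up. A sleeve of 31 mm bore slides right down to the plate (its underside at z = 15 mm); one of 23 mm bore stops on the pin's step (its underside at z = 55 mm).
- gauge_pin (a point): Point on the pin's axis at the top of its nose, 90 mm above the bench. The pin is 28 mm in diameter from the plate (z = 15) to the step at z = 55 (rim bevelled over its top 3 mm), then a 20 mm diameter nose up to z = 90 with a 5 mm bevel at its top.
- tray: Grey open reject tray fixed to the bench, 130 (x) x 250 (y) x 35 mm high, walls and floor 4 mm. Origin under its centre, z up.
- sleeve_a: Flanged aluminium tube, 94 mm long over all, standing flange down; may be absent. Origin at the centre of its underside, z up along the bore. Tube 44 mm outside diameter, heavy flange 66 mm diameter and 10 mm thick at the bottom. Its bore is either 31 mm or 23 mm right through (not known beforehand). 0.16 kg. Starts inside the cabinet.
- sleeve_b: Flanged aluminium tube, 81 mm long over all, standing flange down; may be absent. Origin at the centre of its underside, z up along the bore. Tube 44 mm outside diameter, heavy flange 66 mm diameter and 10 mm thick at the bottom. Its bore is either 31 mm or 23 mm right through (not known beforehand). 0.16 kg. Starts inside the cabinet.
- sleeve_c: Flanged aluminium tube, 68 mm long over all, standing flange down; may be absent. Origin at the centre of its underside, z up along the bore. Tube 44 mm outside diameter, heavy flange 66 mm diameter and 10 mm thick at the bottom. Its bore is either 31 mm or 23 mm right through (not known beforehand). 0.16 kg. Starts inside the cabinet.
- sleeve_d: Flanged aluminium tube, 55 mm long over all, standing flange down; may be absent. Origin at the centre of its underside, z up along the bore. Tube 44 mm outside diameter, heavy flange 66 mm diameter and 10 mm thick at the bottom. Its bore is either 31 mm or 23 mm right through (not known beforehand). 0.16 kg. Starts inside the cabinet.
- wash_bottle: Bystander: white bottle with a red cap, 68 mm diameter, 170 mm tall; origin at the centre of its underside.
- glass_jar: Bystander: open glass jar, 90 mm diameter, 70 mm tall; origin at the centre of its underside.
- sample_jar: Bystander: white jar with lid, 70 mm diameter, 90 mm tall; origin at the centre of its underside.
Things that resemble listed ones, but are neither listed nor needed, are in the scene too. Leave any green or purple look-alike of the gauge alone.

How it is judged (in metres and radians):
On the way, in this order (a step that is already met when the one before it is completed fails the run):
1. the tambour door is rolled fully open (value of joint tambour above 1.3 rad), for 0.2 s.
2. the 94 mm sleeve, if present, is let go on the gauge pin, flange down, as far down as it will go (horizontal distance between sleeve_a and gauge_pin below 0.006 m and z of sleeve_a in the frame of gauge between 0.011 and 0.019 m and angle between sleeve_a's own z axis and vertical below 0.1 rad and linear speed of sleeve_a below 0.02 m/s and contact force between sleeve_a and the fingers below 0.5 N), for 0.3 s.
3. the 81 mm sleeve, if present, is let go on the gauge pin, flange down, as far down as it will go (horizontal distance between sleeve_b and gauge_pin below 0.006 m and z of sleeve_b in the frame of gauge between 0.051 and 0.059 m and angle between sleeve_b's own z axis and vertical below 0.1 rad and linear speed of sleeve_b below 0.02 m/s and contact force between sleeve_b and the fingers below 0.5 N), for 0.3 s.
4. the 68 mm sleeve, if present, is let go on the gauge pin, flange down, as far down as it will go (horizontal distance between sleeve_c and gauge_pin below 0.006 m and z of sleeve_c in the frame of gauge between 0.051 and 0.059 m and angle between sleeve_c's own z axis and vertical below 0.1 rad and linear speed of sleeve_c below 0.02 m/s and contact force between sleeve_c and the fingers below 0.5 N), for 0.3 s.
5. the 55 mm sleeve, if present, is let go on the gauge pin, flange down, as far down as it will go (horizontal distance between sleeve_d and gauge_pin below 0.006 m and z of sleeve_d in the frame of gauge between 0.011 and 0.019 m and angle between sleeve_d's own z axis and vertical below 0.1 rad and linear speed of sleeve_d below 0.02 m/s and contact force between sleeve_d and the fingers below 0.5 N), for 0.3 s.
At the end, for the whole second after the job is handed in: Door closed (joint below 0.06 rad); every present sleeve of 31 mm bore stands upright (within 0.1 rad) on the cabinet's floor between the two rails, every present sleeve of 23 mm bore stands upright on the reject tray's floor; all at rest and let go (value of joint tambour below 0.06 rad and x of sleeve_a in the frame of cabinet between -0.115 and -0.045 m and y of sleeve_a in the frame of cabinet between -0.19 and 0.19 m and z of sleeve_a in the frame of cabinet between 0.051 and 0.063 m and angle between each of sleeve_a, sleeve_b, sleeve_c, sleeve_d's own z axis and vertical below 0.1 rad and linear speed of each of sleeve_a, sleeve_b, sleeve_c, sleeve_d below 0.02 m/s and contact force between each of sleeve_a, sleeve_b, sleeve_c, sleeve_d and the fingers below 0.5 N and x of sleeve_b in the frame of tray between -0.055 and 0.055 m and y of sleeve_b in the frame of tray between -0.115 and 0.115 m and z of sleeve_b in the frame of tray between -0.002 and 0.01 m and x of sleeve_c in the frame of tray between -0.055 and 0.055 m and y of sleeve_c in the frame of tray between -0.115 and 0.115 m and z of sleeve_c in the frame of tray between -0.002 and 0.01 m and x of sleeve_d in the frame of cabinet between -0.115 and -0.045 m and y of sleeve_d in the frame of cabinet between -0.19 and 0.19 m and z of sleeve_d in the frame of cabinet between 0.051 and 0.063 m); the robot touches nothing.
It fails at once if a bystander bottle or jar is moved more than 40 mm (distance of any of wash_bottle, glass_jar, sample_jar from where it was at the start of the episode above 0.04 m).
Of sleeve_a, sleeve_b, sleeve_c, sleeve_d only 3 to 4 are there at a start; the rules pass over those that are not, and their reading is None.
At some moment in a run one of sleeve_b, sleeve_c, sleeve_d may be knocked a few centimetres aside while the robot is not near it.
It also fails if it takes over 210 s, if anything falls off the work surface, if the arm or the gripper's body presses on something with over 40 N, if the wrist force passes 120 N, or if a joint passes its speed limit or range.

### The arm

A 6-joint arm with a two-finger parallel gripper is mounted at the origin on the work surface. World frame = base frame: x ahead of the robot, y to its left, z up, the work surface at z = 0. Lengths are in m, angles in degrees, forces in N, time in s.
With the tool pointing down it reaches from about 0.4 to 0.825 m from the base axis. Payload 7 kg.
Tool frame: the origin (TCP) lies midway between the tips of the shut fingers; the grasp point (between the pads) lies ctrl.tcp_to_grasp behind it (ctrl.tcp_to_grasp is the distance from the TCP to the grasp point, in m); z points along the fingers, y is the line along which they close (so a half turn about z gives the same grasp; the last joint's range is limited). The gripper opens to 88 mm and grips with 3 to 60 N. Pads are 19 mm wide; open, the fingers measure 130 mm over their backs; the gripper's body (78 mm by 193 mm) begins 47 mm behind the grasp point.
Start: joints at [-49.784, 20.546, 0.682, 0, -70.136, -16.507], TCP at [0.271, -0.618, 0.227] pointing down, gripper open.
Joint ranges: [-176.03, 176.03], [-82.01, 121.73], [-58.28, 71.71], [-173.87, 95.51], [-174.79, -0.11], [-173.66, 173.66]. Speed limits (degrees/s): [136.94, 136.94, 172.46, 180, 180, 180].

### API

Orientations are given as [roll, pitch, yaw] about the fixed x, y, z axes, in that order (R = Rz(yaw) Ry(pitch) Rx(roll)).
In Python, from plant import ctrl, imaging, close_job gives the robot as it stands.
- The arm moves only by the shell command python3 -m crank 'ROWS'. ROWS is JSON, a list of rows, each a list of 3 entries, a list of its own where there are three numbers: the shift along the world's x, y, z in m, then the turn, a rotation vector about the world's x, y, z in degrees, then the opening, from -1 (shut) to 1 (fully open), so that 0 is half open. A call has 1 to 12 rows; each row shifts and turns the commanded pose from where the row before left it; what a row does not reach is not made up. A row lasts 1/10 s, in which the tool goes at most 50 mm and 8.59 degrees, less where a joint would pass 70% of its speed; a pose out of reach is approached as far as the arm can. A call is refused whole if a number of a shift passes 0.05 or a number of a turn 8.59, either way. A call with a gripper value outside its range is refused whole. The fingers move at their own pace and stop on an object; the grip force is fixed at half the most. Time passes only in rows, so rows that do not move let the fingers close. It gives the time, the measured TCP pose, the force, the opening and the grip force at its end, in the units of the state.
- ctrl.get_obs(): the state, without advancing time (a new reading comes with each control period).
- imaging.snapshot(name): name is "scene" or "top" or "wrist"; returns (picture, depth): 420x560x3 uint8, blue, green, red; 420x560 float32, m along the optical axis (not along the pixel's ray), 0 where there is no reading.
- imaging.camera_model(name): a dict with "mtx" (3x3 intrinsics, pixels), "R" (3x3) and "t" (3): a world point X has camera coordinates R X + t. Camera axes: x right, y down, z forward; pixel columns grow to the right and rows downward; lengths in m; the calibration is good to about 2 mm. A picture is of the moment at which its call begins: read the wrist's pose just before it. camera_model takes no time and is no camera call; for the wrist camera it gives the pose at the moment of the call.
- close_job(): hands the job in; it is judged then, once.
The state is a dict: "clock": time; "joint_pos": joint angles; "qvel": joint speeds; "tau": joint torques, N m; "tool_pos": TCP position; "orientation": TCP orientation; "force": force on the tool from outside, world axes, zero at the start; "moment": the same for the moment, N m; "opening": finger opening in m; "gripper_force": force on a finger pad.
Only numpy, scipy, OpenCV 4.12 (cv2) and the standard library are available. Lean on these libraries where they do the work, as an engineer would, in place of code of your own. Each camera call takes 0.05 s, during which the arm holds its last target. There are 200 camera calls.

## Working session

There is one attempt and no reset: what is moved stays moved. The work goes in short steps, Python scripts to look and compute and a shell command to move; the robot and the scene stay as the last step left them, time stands still between calls to the robot, and variables do not carry over. Pictures are saved under pics/ and viewed, at most 14 in all, crops included, and the job is handed in when it is done.

```bash
ls; mkdir -p pics; cat > h.py <<'E'
import numpy as np, cv2
from plant import ctrl, imaging, close_job
def snap(n,f=None):
    m=imaging.camera_model(n); p,d=imaging.snapshot(n)
    if f: cv2.imwrite('pics/'+f,p)
    return m,p,d
def world(m,u,v,z):
    return m['R'].T@(z*(np.linalg.inv(m['mtx'])@np.array([u,v,1.]))-m['t'])
def cloud(m,d):
    v,u=np.mgrid[0:d.shape[0],0:d.shape[1]]
    c=np.stack([u*d,v*d,d],-1)@np.linalg.inv(m['mtx']).T
    return (c-m['t'])@m['R']
E
python3 - <<'E'
from h import *
for n in('scene','top'):
    m,p,d=snap(n,n+'0.png'); np.savez(n+'0.npz',d=d,p=p,**m)
print(ctrl.get_obs(), ctrl.tcp_to_grasp)
a=cv2.imread('pics/scene0.png');b=cv2.imread('pics/top0.png')
E
```

```text
pics
{'clock': 0.1, 'joint_pos': array([-4.97864428e+01,  2.05849456e+01,  6.38791993e-01, -1.79590060e-02,
       -7.01348087e+01, -1.65055340e+01]), 'qvel': array([ 0.05556814, -0.08494825,  0.12524986, -0.05172309, -0.08977309,
        0.00871356]), 'tau': array([-1.74162797e-03, -5.84163845e+01,  2.93750507e+01,  7.01556623e+00,
        1.01876157e-02, -4.67222139e-05]), 'tool_pos': array([ 0.27118857, -0.61765205,  0.22574084]), 'orientation': array([ 1.79917577e+02, -6.81621043e-03, -1.56298087e+02]), 'force': array([ 1.17902425, -0.49288725,  0.147445  ]), 'moment': array([-0.00855531,  0.04671248, -0.01015459]), 'gripper_force': 0.0, 'opening': 0.0876809866345692} 0.0188
```

View pics/scene0.png

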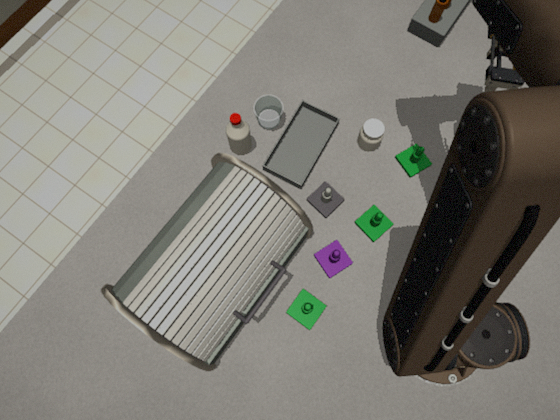

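View pics/top0.png

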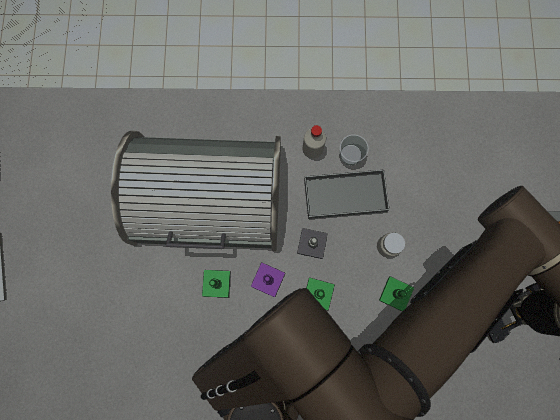

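The top view shows the cabinet (115–280, 132–250) with its handle bar at (185–238, 252). The tray is at (346,194) and the bystanders are at (316,140), (354,150) and (393,244). Five things look like the gauge: green at (216,284), (320,293) and (398,292), purple at (268,279), and the grey steel one at (312,243). The grey one fits the description, so I'll check it in a crop and measure.

```bash
python3 - <<'E'
from h import *
z=np.load('top0.npz');m=dict(mtx=z['mtx'],R=z['R'],t=z['t']);d=z['d'];p=z['p']
C=cloud(m,d); hsv=cv2.cvtColor(p,cv2.COLOR_BGR2HSV)
print('cam',-m['R'].T@m['t'],m['mtx'][0,0])
def pl(u,v,h): # ray to height h
    a=world(m,u,v,1.);o=-m['R'].T@m['t'];return o+(a-o)*(h-o[2])/(a[2]-o[2])
def box(u0,v0,u1,v1,lo,hi,name):
    P=C[v0:v1,u0:u1].reshape(-1,3);k=(P[:,2]>lo)&(P[:,2]<hi);P=P[k]
    r=cv2.minAreaRect((P[:,:2]*1000).astype(np.float32));print(name,k.sum(),'mean',P.mean(0).round(4),'rect',np.round(r[0],1),np.round(r[1],1),round(r[2],2))
box(297,226,330,260,.008,.025,'plate'); box(297,226,330,260,.06,.1,'pin')
box(300,165,392,222,.025,.045,'trayrim'); box(300,165,392,222,.0015,.012,'trayfloor')
box(180,240,245,260,.135,.165,'handle'); box(105,125,285,250,.05,.25,'cab')
box(105,125,285,250,.2,.25,'cabtop')
for n,b in dict(bottle=(300,120,330,162),glass=(336,132,372,170),jar=(376,230,410,260)).items(): box(*b,.03,.2,n)
cv2.imwrite('pics/crop1.png',np.hstack([cv2.resize(p[215:315,200:330],None,fx=3,fy=3,interpolation=cv2.INTER_CUBIC),cv2.resize(p[215:315,330:420],None,fx=3,fy=3,interpolation=cv2.INTER_CUBIC)]))
for y in range(110,285,20): print(y,[round(float(C[v,y,2]),3) for v in range(130,260,8)])
print(C[190,:][110:290:6].round(3).tolist())
E
```

```text
cam [ 0.29622711 -0.05670155  1.42198681] 458.5620920498201
plate 576 mean [ 0.4575 -0.1502  0.0142] rect [ 457.6 -158. ] [94.4 80.2] 79.11
pin 44 mean [ 0.4574 -0.1499  0.0837] rect [ 458.8 -150.4] [18.7 18.5] 47.57
trayrim 403 mean [ 0.6136 -0.2593  0.0326] rect [ 613.9 -256.1] [132.6 251. ] 5.88
trayfloor 2216 mean [ 0.6162 -0.2545  0.0044] rect [ 620.4 -259. ] [182.7 292.5] 0.62
handle 196 mean [0.431  0.1589 0.1599] rect [433.2 163.4] [ 23.5 121.7] 2.66
cab 17563 mean [0.5776 0.1818 0.1878] rect [603.2 179.8] [452.6 358.2] 87.71
cabtop 8868 mean [0.6007 0.1811 0.2164] rect [610.1 180.3] [450.7 196.2] 88.72
bottle 542 mean [ 0.7534 -0.15    0.1132] rect [ 762.4 -151.9] [65.7 61.2] 77.74
glass 325 mean [ 0.7561 -0.2799  0.0553] rect [ 748.2 -276.4] [88.3 86.9] 0.32
jar 495 mean [ 0.4502 -0.3785  0.0792] rect [ 451.7 -382.8] [66.  64.2] 78.31
110 [-0.003, 0.001, -0.006, -0.004, -0.001, 0.001, -0.006, -0.004, 0.0, 0.001, -0.001, -0.004, -0.001, 0.001, 0.001, -0.003, -0.007]
130 [0.003, 0.158, 0.185, 0.214, 0.214, 0.224, 0.221, 0.222, 0.214, 0.202, 0.188, 0.175, 0.154, 0.119, 0.072, 
[... 863 characters left out ...]
0, 0.001]
[[0.622, 0.494, -0.003], [0.57, 0.39, 0.224], [0.572, 0.376, 0.217], [0.573, 0.362, 0.212], [0.573, 0.344, 0.215], [0.573, 0.329, 0.213], [0.573, 0.311, 0.216], [0.573, 0.295, 0.216], [0.573, 0.279, 0.216], [0.573, 0.262, 0.218], [0.575, 0.247, 0.212], [0.572, 0.229, 0.223], [0.574, 0.214, 0.216], [0.574, 0.197, 0.219], [0.574, 0.181, 0.217], [0.575, 0.166, 0.213], [0.574, 0.149, 0.217], [0.575, 0.133, 0.215], [0.576, 0.117, 0.214], [0.575, 0.1, 0.217], [0.575, 0.084, 0.22], [0.575, 0.067, 0.221], [0.575, 0.051, 0.22], [0.575, 0.035, 0.221], [0.576, 0.019, 0.216], [0.575, 0.003, 0.222], [0.575, -0.013, 0.224], [0.579, -0.029, 0.209], [0.603, -0.045, 0.105], [0.628, -0.063, -0.002]]
```

View pics/crop1.png

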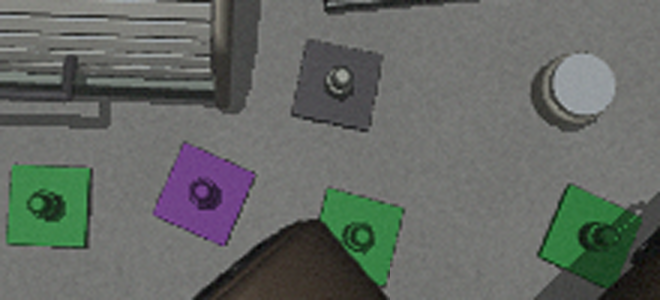

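The crop confirms it: only the plate at (312,243) is dark grey with a bright steel pin, and the other four are green or purple. Next I fit the cabinet's pose.

```bash
python3 - <<'E'
from h import *
from scipy.optimize import least_squares
z=np.load('top0.npz');m=dict(mtx=z['mtx'],R=z['R'],t=z['t']);C=cloud(m,z['d'])
P=C[150:245,135:268].reshape(-1,3);P=P[(P[:,2]>.12)&(P[:,2]<.25)&(P[:,0]<.6)]
def res(s,P=P):
    c,sn=np.cos(s[1]),np.sin(s[1]); x=(P[:,0]-s[0])*c+(P[:,1]-.18)*sn
    return np.hypot(x,P[:,2]-.06)-.162
s=least_squares(res,[.62,0.],loss='soft_l1',f_scale=.003).x
print('axis x at y=.18',s[0],'yaw deg',np.degrees(s[1]),np.median(np.abs(res(s))))
# y extent of cabinet
Q=C[130:250,105:288].reshape(-1,3);Q=Q[(Q[:,2]>.1)&(Q[:,2]<.24)]
c,sn=np.cos(s[1]),np.sin(s[1])
x=(Q[:,0]-s[0])*c+(Q[:,1]-.18)*sn; y=-(Q[:,0]-s[0])*sn+(Q[:,1]-.18)*c
yc=(np.percentile(y,.2)+np.percentile(y,99.8))/2
print('y ext',np.percentile(y,[.2,99.8]),'x ext',np.percentile(x,[.2,99.8]))
# walls by radial distance
r=np.hypot(x,Q[:,2]-.06);w=(r>.169)&(r<.178)&(abs(y-yc)>.18); print('wall y',np.percentile(y[w],[1,20,50,80,99]))
def W(cx,cy): return [s[0]+cx*c-cy*sn, .18+cx*sn+cy*c]
print('center',W(0,yc))
h=(r>.19)&(r<.22)&(x<-.1);print('handle y',np.percentile(y[h],[2,50,98]),x[h].mean(),Q[h,2].mean(),h.sum(),Q[h].mean(0))
E
```

```text
axis x at y=.18 0.6111758983023335 yaw deg -1.4970541387059675 0.0015895812433806
y ext [-0.22473207  0.22243196] x ext [-0.18516563  0.14779812]
wall y [-0.22461834 -0.21874336  0.20858477  0.2171375   0.22269089]
center [np.float64(0.6111458524794723), np.float64(0.17885033745674023)]
handle y [-0.08002305 -0.0018018   0.07672342] -0.17981769014014315 0.16069827408327525 276 [0.43137974 0.18317339 0.16069827]
```

Cabinet centre is (0.611, 0.179) with yaw −1.5°, so the bar is at about (0.427, 0.184, 0.152). Next I move above the handle.

```bash
python3 -m crank '[[[0.015,0.04,0.006],[0,0,5.4],0],[[0.015,0.04,0.006],[0,0,5.4],0],[[0.015,0.04,0.006],[0,0,5.4],0],[[0.015,0.04,0.006],[0,0,5.4],0],[[0.015,0.04,0.006],[0,0,5.4],0],[[0.015,0.04,0.006],[0,0,5.4],0],[[0.015,0.04,0.006],[0,0,5.4],0],[[0.015,0.04,0.006],[0,0,5.4],0],[[0.015,0.04,0.006],[0,0,5.4],0],[[0.015,0.04,0.006],[0,0,5.4],0],[[0.015,0.04,0.006],[0,0,5.4],0],[[0.015,0.04,0.006],[0,0,5.4],0]]'
python3 -m crank '[[[-0.007,0.04,0],[0,-3.2,0],0],[[-0.007,0.04,0],[0,-3.2,0],0],[[-0.007,0.04,0],[0,-3.2,0],0],[[-0.007,0.04,0],[0,-3.2,0],0],[[-0.007,0.04,0],[0,-3.2,0],0],[[-0.007,0.04,0],[0,-3.2,0],0],[[-0.007,0.04,0],[0,-3.2,0],0],[[-0.007,0.04,0],[0,-3.2,0],0],[[0,0,0],[0,0,0],0]]'
python3 -c "
from h import *
o=ctrl.get_obs();print(o['joint_pos'].round(1));snap('wrist','w1.png')"
```

```text
clock: 1.3
tool_pos: [0.4514, -0.1363, 0.2988]
orientation: [-180.0, 0.0, -91.3]
force: [2.0, 0.7, 0.1]
opening: 0.0436
gripper_force: 0.0
clock: 2.2
tool_pos: [0.3935, 0.1865, 0.2982]
orientation: [-154.3, 0.7, -90.8]
force: [-0.3, 0.1, -0.7]
opening: 0.0439
gripper_force: 0.0
[ 73.6 -20.9 -47.2  28.9 -59.2 -88.7]
```

View pics/w1.png

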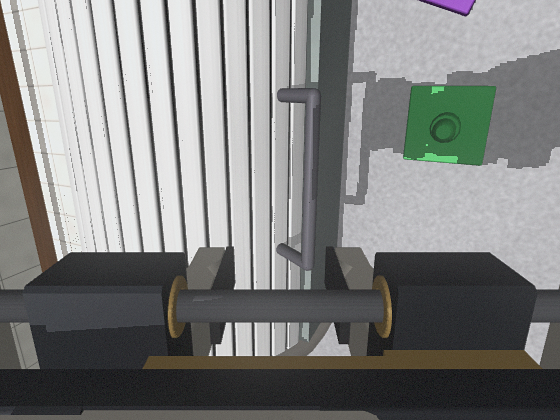

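The wrist view shows the cylindrical bar from (312,95) to (305,265), upright in the image, with the fingers on either side at v≈300. I'll locate the bar from the wrist depth.

```bash
python3 - <<'E'
from h import *
m,p,d=snap('wrist');o=ctrl.get_obs();C=cloud(m,d)
P=C[85:270,295:325].reshape(-1,3);P=P[(P[:,2]>.135)&(P[:,2]<.175)]
print(len(P),P.mean(0),np.percentile(P,[3,97],axis=0))
for v in(110,150,200,250):print([C[v,u].round(3).tolist() for u in(308,312)])
print(o['tool_pos'],o['orientation'])
from scipy.spatial.transform import Rotation as R
r=R.from_euler('xyz',o['orientation'],degrees=True).as_matrix();print('z',r[:,2],'y',r[:,1],'grasp',o['tool_pos']-ctrl.tcp_to_grasp*r[:,2], 'cam',-m['R'].T@m['t'])
E
```

```text
2743 [0.43140743 0.17397808 0.16219692] [[0.42492377 0.10513863 0.15606061]
 [0.44491231 0.25558899 0.16509322]]
[[0.432, 0.117, 0.164], [0.429, 0.117, 0.164]]
[[0.432, 0.149, 0.164], [0.428, 0.149, 0.164]]
[[0.432, 0.193, 0.163], [0.428, 0.192, 0.163]]
[[0.431, 0.239, 0.164], [0.428, 0.24, 0.162]]
[0.39443144 0.18303544 0.29804515] [-154.44548121    0.57826702  -91.08449128]
z [ 0.4314648   0.00093911 -0.90212928] y [-0.90193123  0.02142812 -0.43134777] grasp [0.38631991 0.18301778 0.31500518] cam [0.32489267 0.10606317 0.44055977]
```

```bash
python3 -m crank '[[[0.006,0,-0.035],[0,0,0],0],[[0.006,0,-0.035],[0,0,0],0],[[0.006,0,-0.035],[0,0,0],0],[[0.006,0,-0.014],[0,0,0],0],[[0.007,0,-0.014],[0,0,0],0],[[0.007,0,-0.014],[0,0,0],0],[[0.005,0,-0.012],[0,0,0],0],[[0,0,0],[0,0,0],0]]'
python3 -c "
from h import *
o=ctrl.get_obs();print(o['joint_pos'].round(1),o['tool_pos']-.0188*np.array([.43,0,-.90]))"
```

```text
clock: 3.1
tool_pos: [0.4496, 0.187, 0.1593]
orientation: [-156.4, 0.0, -91.8]
force: [-2.4, -0.1, -3.1]
opening: 0.0437
gripper_force: 1.4
[ 56.7  -5.5 -58.2  41.4 -31.1 -93.3] [0.44153555 0.18695394 0.17619034]
```

```bash
python3 -m crank '[[[-0.012,0,0.02],[0,0,0],0],[[-0.01,-0.003,0.012],[0,4,0],-0.1],[[-0.007,-0.003,0.005],[0,4,0],-0.32],[[0,0,0],[0,4,0],-0.32],[[0,0,0],[0,0,0],-0.32]]'
python3 -c "
from h import *
o=ctrl.get_obs();print(o['joint_pos'].round(1),o['tool_pos'])"
```

```text
clock: 3.6
tool_pos: [0.4214, 0.1844, 0.1994]
orientation: [-168.3, 0.0, -91.7]
force: [-0.3, -0.8, -0.4]
opening: 0.03
gripper_force: 0.0
[ 56.9  -5.9 -40.5  13.1 -49.9 -66.6] [0.42137654 0.18444826 0.19936601]
```

```bash
python3 -m crank '[[[0.003,0,-0.018],[0,0,0],-0.32],[[0.004,0,-0.018],[0,0,0],-0.32],[[0.003,0,-0.017],[0,0,0],-0.32],[[0,0,0],[0,0,0],-0.32]]'
python3 -c "
from h import *
o=ctrl.get_obs();print(o['joint_pos'].round(1),o['tool_pos'])"
```

```text
clock: 4.0
tool_pos: [0.4289, 0.1811, 0.1427]
orientation: [-168.3, -0.4, -91.7]
force: [0.5, -0.6, -0.2]
opening: 0.03
gripper_force: 0.0
[ 55.4  -1.4 -45.7  15.4 -40.6 -68.4] [0.428901   0.18108705 0.14267753]
```

```bash
python3 -m crank '[[[0,0,0],[0,0,0],-1],[[0,0,0],[0,0,0],-1],[[0,0,0],[0,0,0],-1],[[0,0,0],[0,0,0],-1]]'
```

```text
clock: 4.4
tool_pos: [0.4321, 0.1848, 0.1467]
orientation: [-168.0, -0.0, -91.5]
force: [24.0, -3.6, -10.2]
opening: 0.0108
gripper_force: 30.0
```

```bash
python3 - <<'E'
import numpy as np
th=np.radians(np.linspace(28,110,19)); t=np.radians(np.linspace(12,-8,19))
x=-206*np.cos(th)+10*np.sin(t); z=206*np.sin(th)-10*np.cos(t)
for a in zip(np.diff(x).round(1),(-.026*np.diff(x)).round(1),np.diff(z).round(1)):print(*a)
E
```

```text
8.1 -0.2 14.1
9.2 -0.2 13.4
10.2 -0.3 12.6
11.2 -0.3 11.8
12.1 -0.3 10.8
12.9 -0.3 9.8
13.6 -0.4 8.8
14.3 -0.4 7.6
14.8 -0.4 6.5
15.3 -0.4 5.3
15.7 -0.4 4.0
16.0 -0.4 2.7
16.1 -0.4 1.4
16.2 -0.4 0.2
16.1 -0.4 -1.1
16.0 -0.4 -2.4
15.8 -0.4 -3.7
15.4 -0.4 -5.0
```

```bash
python3 -m crank '[[[0.008,0,0.014],[0,1.1,0],-1],[[0.009,0,0.0135],[0,1.1,0],-1],[[0.010,0,0.0125],[0,1.1,0],-1],[[0.011,0,0.012],[0,1.1,0],-1],[[0.012,0,0.011],[0,1.1,0],-1],[[0.013,-0.001,0.010],[0,1.1,0],-1]]'
python3 -m crank '[[[0.0136,0,0.0088],[0,1.1,0],-1],[[0.0143,0,0.0076],[0,1.1,0],-1],[[0.0148,-0.001,0.0065],[0,1.1,0],-1],[[0.0153,0,0.0053],[0,1.1,0],-1],[[0.0157,-0.001,0.004],[0,1.1,0],-1],[[0.016,0,0.0027],[0,1.1,0],-1]]'
```

```text
clock: 5.0
tool_pos: [0.4915, 0.1828, 0.2188]
orientation: [-175.0, -0.3, -91.6]
force: [-10.1, 4.9, 6.7]
opening: 0.011
gripper_force: 30.0
clock: 5.6
tool_pos: [0.5822, 0.1802, 0.2551]
orientation: [178.6, -0.5, -91.5]
force: [-5.7, -1.8, 7.1]
opening: 0.0109
gripper_force: 30.0
```

```bash
python3 -m crank '[[[0.016,0,0.0014],[0,1.1,0],-1],[[0.016,-0.001,0.0002],[0,1.1,0],-1],[[0.016,0,-0.001],[0,1.1,0],-1],[[0.016,-0.001,-0.0024],[0,1.1,0],-1],[[0.0158,0,-0.0037],[0,1.1,0],-1],[[0.0154,0,-0.005],[0,1.1,0],-1],[[0,0,0],[0,0,0],-1],[[0,0,0],[0,0,0],-1]]'
```

```text
clock: 6.4
tool_pos: [0.6792, 0.1771, 0.2432]
orientation: [172.1, -0.8, -91.5]
force: [4.6, -5.5, -1.7]
opening: 0.0112
gripper_force: 30.0
```

```bash
python3 -m crank '[[[0,0,0],[0,0,0],-0.2],[[0,0,0],[0,0,0],-0.2],[[0.004,0,0.03],[0,0,0],-0.2],[[0.004,0,0.04],[0,0,0],-0.2],[[0,0,0.04],[0,-4,0],-0.2],[[-0.01,0,0.04],[0,-4,0],-0.2]]'
python3 -m crank '[[[-0.014,0,0.005],[0,0,-8.2],0.4],[[-0.014,0,0.005],[0,0,-8.2],0.4],[[-0.014,0,0.005],[0,0,-8.2],0.4],[[-0.014,0,0.005],[0,0,-8.2],0.4],[[-0.014,0,0.005],[0,0,-8.2],0.4],[[-0.014,0,0.005],[0,0,-8.2],0.4],[[-0.014,0,0.005],[0,0,-8.2],0.4],[[-0.014,0,0],[0,0,-8.2],0.4],[[-0.014,0,0],[0,0,-8.2],0.4],[[-0.014,0,0],[0,0,-8.2],0.4],[[0,0,0],[0,0,-8],0.4],[[0,0,0],[0,0,0],0.4]]'
python3 -c "
from h import *
m,p,d=snap('wrist','w2.png');np.savez('w2.npz',d=d,p=p,**m);print(ctrl.get_obs()['joint_pos'].round(1), ctrl.get_obs()['orientation'])"
```

```text
clock: 7.0
tool_pos: [0.6764, 0.1789, 0.3926]
orientation: [-179.9, -0.5, -91.5]
force: [0.5, 0.7, 0.4]
opening: 0.0349
gripper_force: 0.0
clock: 8.2
tool_pos: [0.5349, 0.1788, 0.4282]
orientation: [179.9, -0.4, 178.4]
force: [1.5, 0.3, -0.5]
opening: 0.0614
gripper_force: 0.0
[  38.1    6.7    8.    -0.3  -91.6 -129.4] [179.92123066  -0.42744005 178.70775325]
```

View pics/w2.png

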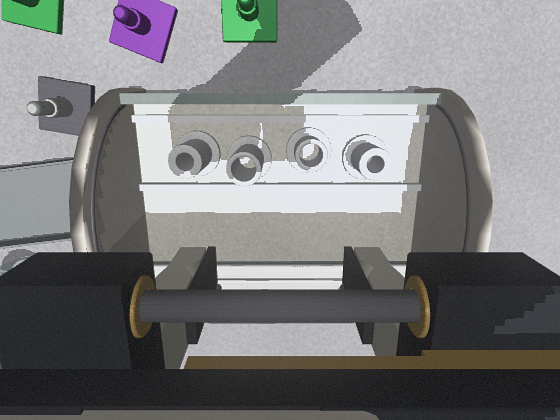

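The cabinet is open. Four sleeves stand in the channel, with tops at about (188,160), (245,165), (312,150) and (373,162). Next I measure each sleeve's height and centre.

```bash
cat > sl.py <<'E'
from h import *
from scipy.ndimage import label
CX,CY,YAW=.611,.179,np.radians(-1.5)
def tocab(P): 
    c,s=np.cos(YAW),np.sin(YAW);x=P[...,0]-CX;y=P[...,1]-CY
    return np.stack([c*x+s*y,-s*x+c*y,P[...,2]],-1)
def find(m,d):
    W=cloud(m,d);K=tocab(W)
    k=(abs(K[...,0]+.08)<.055)&(abs(K[...,1])<.205)&(K[...,2]>.10)&(d>0)&(K[...,2]<.17)
    L,n=label(k)
    for i in range(1,n+1):
        P=W[L==i]
        if len(P)<60: continue
        zt=np.percentile(P[:,2],97); T=P[P[:,2]>zt-.008]
        v,u=np.where(L==i)
        (c,r)=cv2.minEnclosingCircle((T[:,:2]*1000).astype(np.float32))
        print('px',u.mean().round(),v.mean().round(),'len',round(zt-.057,4),'centre',np.round(c,1),'r',round(r,1),'cab',tocab(np.array([c[0]/1000,c[1]/1000,0]))[:2].round(3),len(T))
if __name__=='__main__':
    z=np.load('w2.npz');find(z,z['d'])
E
python3 sl.py
```

```text
px 311.0 154.0 len 0.057 centre [529.5 222. ] r 21.9 cab [-0.083  0.041] 439
px 187.0 159.0 len 0.0829 centre [529.7  60. ] r 21.8 cab [-0.078 -0.121] 717
px 373.0 162.0 len 0.0701 centre [541.9 304.8] r 22.0 cab [-0.072  0.124] 671
px 244.0 167.0 len 0.0958 centre [538.8 134.8] r 22.0 cab [-0.071 -0.046] 532
```

Radii fit 22 mm, so the identities are a (539,135), b (530,60), c (542,305) and d (529,222) mm. I start with the longest, a, closing at 20° skew to clear its neighbour b.

```bash
python3 -m crank '[[[0.001,-0.009,-0.035],[0,0,4],0.23],[[0.001,-0.009,-0.035],[0,0,4],0.23],[[0.001,-0.009,-0.035],[0,0,4],0.23],[[0.001,-0.009,-0.035],[0,0,4],0.23],[[0,-0.008,-0.038],[0,0,4],0.23],[[0,0,0],[0,0,0],0.23],[[0,0,0],[0,0,0],0.23]]'
python3 - <<'E'
from h import *
print(np.mean([ctrl.get_obs()['tool_pos'] for _ in range(5)],0),ctrl.get_obs()['orientation'])
E
```

```text
clock: 8.95
tool_pos: [0.5401, 0.1346, 0.25]
orientation: [-180.0, -0.5, -161.5]
force: [0.3, 0.8, 0.4]
opening: 0.0541
gripper_force: 0.0
[0.54012675 0.1346499  0.24995092] [-179.97640061   -0.49948294 -161.48728216]
```

```bash
python3 -m crank '[[[0,0,-0.035],[0,0,0],0.23],[[-0.001,0,-0.035],[0,0,0],0.23],[[0,0,-0.035],[0,0,0],0.23],[[0,0,-0.025],[0,0,0],0.23],[[0,0,-0.01],[0,0,0],0.23],[[0,0,0],[0,0,0],-1],[[0,0,0],[0,0,0],-1],[[0,0,0],[0,0,0],-1],[[0,0,0],[0,0,0],-1]]'
```

```text
clock: 9.85
tool_pos: [0.5399, 0.1353, 0.1109]
orientation: [179.9, -0.3, -161.5]
force: [-0.4, -0.1, 5.6]
opening: 0.0439
gripper_force: 30.0
```

```bash
python3 -m crank '[[[0,0,0.02],[0,0,0],-1],[[0,0,0.04],[0,0,0],-1],[[0,0,0.04],[0,0,0],-1],[[0,0,0.04],[0,0,0],-1],[[0,0,0.04],[0,0,0],-1],[[0,0,0.04],[0,0,0],-1],[[0,-0.02,0],[0,0,0],-1],[[0,-0.035,0],[0,0,0],-1],[[0,-0.04,0],[0,0,0],-1],[[0,-0.04,0],[0,0,0],-1],[[0,-0.04,0],[0,0,0],-1],[[0,-0.04,0],[0,0,0],-1]]'
python3 -m crank '[[[0,-0.03,0],[0,0,0],-1],[[0,-0.01,0],[0,0,0],-1],[[0,0,0],[0,0,0],-1],[[0,0,0],[0,0,0],-1]]'
cat > pin.py <<'E'
from h import *
import sys
m,p,d=snap('wrist',sys.argv[1]); o=ctrl.get_obs();C=cloud(m,d)
print(o['tool_pos'],o['orientation'],'cam',-m['R'].T@m['t'])
k=(d>0)&(np.hypot(C[...,0]-.458,C[...,1]+.150)<.03)
for lo,hi in((.083,.1),(.04,.075)):
    P=C[k&(C[...,2]>lo)&(C[...,2]<hi)]
    if len(P)>10:
        c,r=cv2.minEnclosingCircle((P[:,:2]*1000).astype(np.float32));print(lo,len(P),P.mean(0).round(4),np.round(c,1),round(r,1),P[:,2].max())
c=m['R']@np.array([.458,-.15,.09])+m['t'];q=m['mtx']@c;print('pin px',q[:2]/q[2])
E
python3 pin.py w3.png
```

```text
clock: 11.05
tool_pos: [0.5381, -0.0818, 0.3298]
orientation: [180.0, -0.4, -161.5]
force: [0.5, 0.3, -1.9]
opening: 0.0435
gripper_force: 30.0
clock: 11.45
tool_pos: [0.5385, -0.12, 0.3293]
orientation: [180.0, -0.5, -161.5]
force: [0.3, 0.1, -1.6]
opening: 0.0438
gripper_force: 30.0
[ 0.53862158 -0.11964443  0.32930465] [ 179.95982632   -0.45552046 -161.47889336] cam [ 0.466336   -0.14445476  0.48882974]
0.083 274 [ 0.4599 -0.1513  0.0891] [ 459.9 -151.3] 9.9 0.09248043030431288
0.04 181 [ 0.4606 -0.1505  0.0551] [ 460.  -151.4] 13.7 0.058449650854440906
pin px [276.28863805  90.8631811 ]
```

The pin is at (0.4599, −0.1513), and the nose and step radii match.

```bash
python3 -m crank '[[[-0.02,-0.008,0],[0,0,0],-1],[[-0.03,-0.012,-0.02],[0,0,0],-1],[[-0.02,-0.008,-0.035],[0,0,0],-1],[[-0.008,-0.0035,-0.035],[0,0,0],-1],[[0,0,-0.035],[0,0,0],-1],[[0,0,-0.03],[0,0,0],-1],[[0,0,-0.02],[0,0,0],-1],[[0,0,0],[0,0,0],-1],[[0,0,0],[0,0,0],-1]]'
python3 -c "
from h import *
print(ctrl.get_obs())"|grep -E 'tool|force'
```

```text
clock: 12.4
tool_pos: [0.4612, -0.1513, 0.1548]
orientation: [180.0, -0.5, -161.4]
force: [0.4, 0.1, -2.4]
opening: 0.0438
gripper_force: 30.0
       -7.13434629e-02, -8.64083064e-03]), 'tool_pos': array([ 0.46122286, -0.15125068,  0.15482591]), 'orientation': array([ 179.99618764,   -0.47572296, -161.41173264]), 'force': array([ 0.41989764,  0.12964436, -2.37755843]), 'moment': array([ 0.0237143 , -0.09071717,  0.01056004]), 'gripper_force': 29.993514390662313, 'opening': 0.04378717401401552}
```

```bash
python3 -m crank '[[[0,0,-0.01],[0,0,0],-1],[[-0.001,0,-0.01],[0,0,0],-1],[[0,0,-0.01],[0,0,0],-1],[[0,0,-0.01],[0,0,0],-1],[[0,0,0],[0,0,0],-1],[[0,0,0],[0,0,0],-1]]'
```

```text
clock: 13.0
tool_pos: [0.4596, -0.152, 0.1139]
orientation: [180.0, -0.5, -161.5]
force: [0.6, 0.3, -1.4]
opening: 0.0436
gripper_force: 30.0
```

```bash
python3 -m crank '[[[0,0,-0.006],[0,0,0],-1],[[0,0,-0.006],[0,0,0],-1],[[0,0,-0.006],[0,0,0],-1],[[0,0,0],[0,0,0],-1]]'
```

```text
clock: 13.4
tool_pos: [0.4597, -0.1518, 0.0954]
orientation: [180.0, -0.5, -161.5]
force: [0.7, 0.8, -2.4]
opening: 0.044
gripper_force: 30.0
```

Already below the step with no contact, so sleeve a has the 31 mm bore. I lower it the rest of the way and release.

```bash
python3 -m crank '[[[0,0,-0.01],[0,0,0],-1],[[0,0,-0.008],[0,0,0],-1],[[0,0,-0.005],[0,0,0],-1],[[0,0,0],[0,0,0],-1],[[0,0,0],[0,0,0],0.2],[[0,0,0],[0,0,0],0.2],[[0,0,0],[0,0,0],0.2],[[0,0,0],[0,0,0],0.2],[[0,0,0],[0,0,0],0.2],[[0,0,0],[0,0,0],0.2],[[0,0,0],[0,0,0],0.2]]'
```

```text
clock: 14.5
tool_pos: [0.4596, -0.1518, 0.0732]
orientation: [180.0, -0.5, -161.5]
force: [-0.2, -0.8, -0.1]
opening: 0.0524
gripper_force: 0.0
```

```bash
cat > rest.py <<'E'
from h import *
import sys
m,p,d=snap('wrist',sys.argv[1] if len(sys.argv)>1 else None);C=cloud(m,d)
k=(d>0)&(np.hypot(C[...,0]-.4599,C[...,1]+.1513)<.026)&(C[...,2]>.03)&(C[...,2]<.16)
v,u=np.where(k);print(k.sum(),'px',u.min(),u.max(),v.min(),v.max(),np.percentile(C[k][:,2],[50,80,90,95,98]).round(4))
h=np.percentile(C[k][:,2],97);T=C[k&(C[...,2]>h-.007)];c,r=cv2.minEnclosingCircle((T[:,:2]*1000).astype(np.float32));print(np.round(c,1),r)
print(ctrl.get_obs()['tool_pos'])
E
python3 rest.py w4.png
```

```text
9394 px 225 352 196 347 [0.0991 0.1095 0.11   0.1104 0.1558]
[ 456.7 -150.2] 24.520292282104492
[ 0.45964197 -0.1518306   0.07317049]
```

View pics/w4.png

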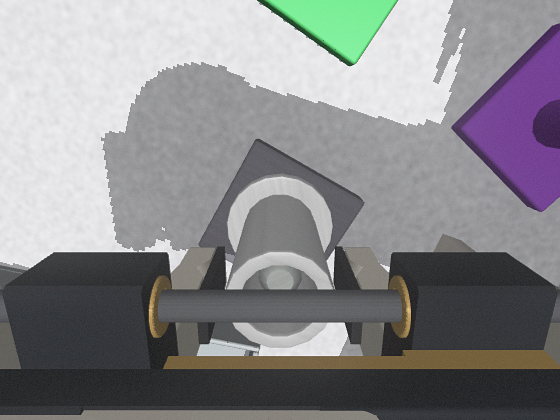

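The sleeve top reads 0.110 m, so a rests on the base plate (31 mm bore). Standing in its slot it would obstruct the gripper body at short sleeve d, so I park it upright in the tray's far end and return it to the channel later.

```bash
python3 -m crank '[[[0,0,0],[0,0,0],-1],[[0,0,0],[0,0,0],-1],[[0,0,0],[0,0,0],-1],[[0,0,0.02],[0,0,0],-1],[[0,0,0.035],[0,0,0],-1],[[0,0,0.04],[0,0,0],-1],[[0,0,0.04],[0,0,0],-1],[[0.02,-0.022,0],[0,0,0],-1],[[0.03,-0.034,0],[0,0,0],-1],[[0.03,-0.034,0],[0,0,0],-1],[[0.03,-0.034,0],[0,0,0],-1],[[0.03,-0.034,0],[0,0,0],-1]]'
python3 -m crank '[[[0.022,-0.024,0],[0,0,0],-1],[[0,0,-0.03],[0,0,0],-1],[[0,0,-0.035],[0,0,0],-1],[[0,0,-0.035],[0,0,0],-1],[[0,0,-0.02],[0,0,0],-1],[[0,0,-0.015],[0,0,0],-1],[[0,0,0],[0,0,0],-1],[[0,0,0],[0,0,0],-1]]'
```

```text
clock: 15.75
tool_pos: [0.6004, -0.3111, 0.2075]
orientation: [179.9, -0.5, -161.5]
force: [0.5, 0.1, -0.7]
opening: 0.0437
gripper_force: 30.0
clock: 16.55
tool_pos: [0.6221, -0.3341, 0.0737]
orientation: [-180.0, -0.5, -161.5]
force: [0.8, 0.1, -1.4]
opening: 0.0437
gripper_force: 30.0
```

```bash
python3 -m crank '[[[0,0,-0.009],[0,0,0],-1],[[0,0,0],[0,0,0],-1],[[0,0,0],[0,0,0],0.23],[[0,0,0],[0,0,0],0.23],[[0,0,0],[0,0,0],0.23],[[0,0,0.03],[0,0,0],0.23],[[0,0,0.04],[0,0,0],0.23],[[0,0,0.045],[0,0,0],0.23],[[0,0,0.045],[0,0,0],0.23],[[0,0,0.045],[0,0,0],0.23],[[0,0,0.035],[0,0,0],0.23]]'
python3 -m crank '[[[-0.007,0.025,0.01],[0,0,-6.2],0.23],[[-0.009,0.04,0.01],[0,0,-6.2],0.23],[[-0.009,0.04,0.01],[0,0,-6.2],0.23],[[-0.009,0.04,0.01],[0,0,-6.2],0.23],[[-0.009,0.04,0.01],[0,0,-6.2],0.23],[[-0.009,0.04,0.01],[0,0,-6.2],0.23],[[-0.009,0.04,0.01],[0,0,-6.2],0.23],[[-0.009,0.04,0.01],[0,0,-6.2],0.23],[[-0.009,0.04,0.01],[0,0,-6.2],0.23],[[-0.009,0.04,0.01],[0,0,-6.2],0.23],[[0,0,0],[0,0,0],0.23],[[0,0,0],[0,0,0],0.23]]'
cat > look.py <<'E'
from sl import *
import sys
m,p,d=snap('wrist',sys.argv[1]);find(m,d);o=ctrl.get_obs();print(o['tool_pos'],o['joint_pos'].round(1))
K=tocab(cloud(m,d)); k=(abs(K[...,1])<.1)&(K[...,2]>.2)&(K[...,2]<.23)&(d>0)&(K[...,0]>-.05)&(K[...,0]<.1)
print('door edge x',np.percentile(K[k][:,0],[1,5,20]) if k.sum()>20 else k.sum())
E
python3 look.py w5.png
```

```text
clock: 17.65
tool_pos: [0.6219, -0.3342, 0.3083]
orientation: [-179.9, -0.3, -161.5]
force: [-0.2, 0.7, 0.0]
opening: 0.0535
gripper_force: 0.0
clock: 18.85
tool_pos: [0.5334, 0.052, 0.4049]
orientation: [179.9, -0.4, 136.7]
force: [-0.5, 0.0, -0.5]
opening: 0.0537
gripper_force: 0.0
px 445.0 19.0 len 0.0703 centre [541.8 304.4] r 22.0 cab [-0.072  0.124] 977
px 380.0 63.0 len 0.0571 centre [529.7 221.9] r 22.0 cab [-0.082  0.041] 641
px 281.0 159.0 len 0.083 centre [529.8  59.5] r 21.9 cab [-0.078 -0.122] 764
[0.53348841 0.05119382 0.40436911] [  26.1    3.7    1.8   -0.4  -88.2 -159.5]
door edge x [0.02569159 0.02655134 0.03025371]
```

```bash
python3 -m crank '[[[0,0.002,-0.03],[-3.35,-3.7,0],0.23],[[0,0.002,-0.03],[-3.35,-3.7,0],0.23],[[-0.001,0.0015,-0.03],[-3.35,-3.7,0],0.23],[[0,0.001,-0.035],[0,0,0],0.23],[[-0.0005,0,-0.03],[0,0,0],0.23],[[0,0,0],[0,0,0],0.23],[[0,0,0],[0,0,0],0.23]]'
python3 - <<'E'
from h import *
from scipy.spatial.transform import Rotation as R
o=ctrl.get_obs();r=R.from_euler('xyz',o['orientation'],degrees=True).as_matrix();print(o['tool_pos'],r[:,1],r[:,2],o['joint_pos'].round(1))
E
```

```text
clock: 19.6
tool_pos: [0.5421, 0.043, 0.2544]
orientation: [179.7, 13.0, 137.7]
force: [0.9, -0.5, 0.4]
opening: 0.0539
gripper_force: 0.0
[0.54208468 0.04304158 0.25438273] [0.67239249 0.74017869 0.0048833 ] [ 0.16925279 -0.14732325 -0.97449954] [  34.     1.9  -26.4   14.6  -59.1 -173.6]
```

J6 hit its range limit, so I turn the gripper half a turn about its own axis, which gives the same grasp on the other branch.

```bash
python3 -m crank '[[[0,0,0],[-1.45,1.26,8.35],0.23],[[0,0,0],[-1.45,1.26,8.35],0.23],[[0,0,0],[-1.45,1.26,8.35],0.23],[[0,0,0],[-1.45,1.26,8.35],0.23],[[0,0,0],[-1.45,1.26,8.35],0.23],[[0,0,0],[-1.45,1.26,8.35],0.23],[[0,0,0],[-1.45,1.26,8.35],0.23],[[0,0,0],[-1.45,1.26,8.35],0.23],[[0,0,0],[-1.45,1.26,8.35],0.23],[[0,0,0],[-1.45,1.26,8.35],0.23],[[0,0,0],[-1.45,1.26,8.35],0.23]]'
python3 -m crank '[[[0,0,0],[-1.45,1.26,8.35],0.23],[[0,0,0],[-1.45,1.26,8.35],0.23],[[0,0,0],[-1.45,1.26,8.35],0.23],[[0,0,0],[-1.45,1.26,8.35],0.23],[[0,0,0],[-1.45,1.26,8.35],0.23],[[0,0,0],[-1.45,1.26,8.35],0.23],[[0,0,0],[-1.45,1.26,8.35],0.23],[[0,0,0],[-1.45,1.26,8.35],0.23],[[-0.005,0.007,0],[-1.45,1.26,8.35],0.23],[[-0.005,0.008,0],[-1.45,1.26,8.35],0.23],[[0,0,0],[0,0,0],0.23],[[0,0,0],[0,0,0],0.23]]'
python3 - <<'E'
from h import *
from scipy.spatial.transform import Rotation as R
o=ctrl.get_obs();r=R.from_euler('xyz',o['orientation'],degrees=True).as_matrix();print(o['tool_pos'],r[:,1],r[:,2],o['joint_pos'].round(1))
E
```

```text
clock: 20.7
tool_pos: [0.5429, 0.0442, 0.2563]
orientation: [-167.0, -0.6, -127.7]
force: [0.4, -0.0, 0.1]
opening: 0.054
gripper_force: 0.0
clock: 21.9
tool_pos: [0.5325, 0.0593, 0.2554]
orientation: [-179.6, -13.0, -42.6]
force: [-0.1, -0.1, -0.3]
opening: 0.0541
gripper_force: 0.0
[0.53247407 0.0593155  0.25541054] [-0.67537539 -0.73744078 -0.00701276] [ 0.17083753 -0.14719465 -0.97424241] [ 36.4   1.3 -27.   14.8 -59.6   3.8]
```

```bash
python3 -m crank '[[[0,0,-0.035],[0,0,0],0.23],[[0,0,-0.035],[0,0,0],0.23],[[0,0,-0.03],[0,0,0],0.23],[[0,0,-0.02],[0,0,0],0.23],[[0,0,0],[0,0,0],0.23]]'
```

```text
clock: 22.4
tool_pos: [0.5306, 0.0578, 0.1318]
orientation: [-180.0, -12.9, -42.5]
force: [0.2, 0.6, 0.7]
opening: 0.0539
gripper_force: 0.0
```

```bash
python3 -m crank '[[[0,-0.001,-0.01],[0,0,0],0.23],[[0,0,-0.01],[0,0,0],0.23],[[0,0,0],[0,0,0],0.23],[[0,0,0],[0,0,0],-1],[[0,0,0],[0,0,0],-1],[[0,0,0],[0,0,0],-1],[[0,0,0],[0,0,0],-1]]'
```

```text
clock: 23.1
tool_pos: [0.5319, 0.0582, 0.1143]
orientation: [-179.7, -13.0, -42.3]
force: [-0.9, -1.5, 3.3]
opening: 0.0434
gripper_force: 30.0
```

```bash
python3 -m crank '[[[0,0,0.02],[0,0,0],-1],[[0,0,0.04],[0,0,0],-1],[[0,0,0.045],[0,0,0],-1],[[0,0,0.045],[0,0,0],-1],[[0,0,0.04],[0,0,0],-1],[[-0.01,-0.031,0],[0,0,0],-1],[[-0.012,-0.036,0],[0,0,0],-1],[[-0.012,-0.036,0],[0,0,0],-1],[[-0.012,-0.036,0],[0,0,0],-1],[[-0.012,-0.036,0],[0,0,0],-1],[[-0.012,-0.036,0],[0,0,0],-1]]'
python3 -m crank '[[[0,0,-0.03],[0,0,0],-1],[[0,0,-0.04],[0,0,0],-1],[[0,0,-0.04],[0,0,0],-1],[[0,0,-0.025],[0,0,0],-1],[[0,0,0],[0,0,0],-1],[[0,0,0],[0,0,0],-1],[[0,0,0],[0,0,0],-1]]'
```

```text
clock: 24.2
tool_pos: [0.4606, -0.154, 0.3038]
orientation: [-179.7, -13.0, -42.3]
force: [1.0, -0.1, -2.6]
opening: 0.0439
gripper_force: 30.0
clock: 24.9
tool_pos: [0.463, -0.1526, 0.1706]
orientation: [-179.6, -13.1, -42.3]
force: [0.3, -0.5, -1.5]
opening: 0.0438
gripper_force: 30.0
```

```bash
python3 -m crank '[[[-0.0005,0,-0.01],[0,0,0],-1],[[0,0,-0.01],[0,0,0],-1],[[0,0,-0.008],[0,0,0],-1],[[0,0,-0.006],[0,0,0],-1],[[0,0,-0.006],[0,0,0],-1],[[0,0,0],[0,0,0],-1]]'
```

```text
clock: 25.5
tool_pos: [0.4605, -0.153, 0.1278]
orientation: [-179.8, -12.9, -42.3]
force: [0.4, 0.8, -2.8]
opening: 0.0437
gripper_force: 30.0
```

```bash
python3 -m crank '[[[0,0,-0.006],[0,0,0],-1],[[0,0,-0.005],[0,0,0],-1],[[0,0,0],[0,0,0],-1]]'
```

```text
clock: 25.8
tool_pos: [0.4606, -0.153, 0.1171]
orientation: [-179.8, -12.9, -42.3]
force: [0.8, 0.1, -1.8]
opening: 0.0437
gripper_force: 30.0
```

```bash
python3 -m crank '[[[0,0,-0.004],[0,0,0],-1],[[0,0,0],[0,0,0],-1],[[0,0,-0.003],[0,0,0],-1],[[0,0,0],[0,0,0],-1]]'
```

```text
clock: 26.2
tool_pos: [0.4621, -0.1532, 0.1121]
orientation: [-179.8, -13.1, -42.3]
force: [-4.4, -0.4, 10.6]
opening: 0.044
gripper_force: 30.0
```

It touched the step at an underside height of about 0.055 m. I release it there and check.

```bash
python3 -m crank '[[[0,0,0],[0,0,0],0.2],[[0,0,0],[0,0,0],0.2],[[0,0,0],[0,0,0],0.2],[[0,0,0],[0,0,0],0.2],[[0,0,0],[0,0,0],0.2],[[0,0,0],[0,0,0],0.2],[[0,0,0],[0,0,0],0.2],[[0,0,0],[0,0,0],0.2]]'; python3 rest.py w6.png
```

```text
clock: 27.0
tool_pos: [0.4611, -0.1529, 0.1108]
orientation: [-179.8, -13.0, -42.3]
force: [-0.4, 0.4, -0.6]
opening: 0.0527
gripper_force: 0.0
6996 px 228 330 209 333 [0.1356 0.1369 0.1372 0.1375 0.1378]
[ 460.2 -151.5] 21.879505157470703
[ 0.46113721 -0.15285423  0.11080459]
```

View pics/w6.png

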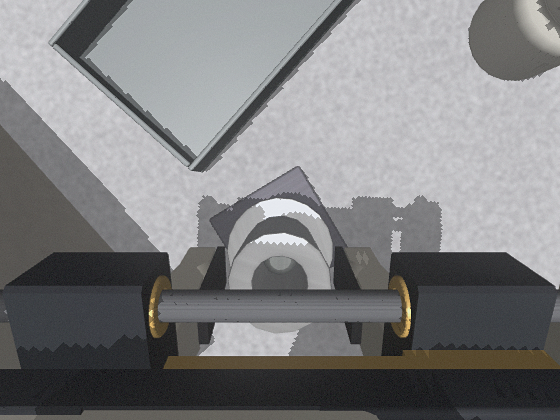

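Sleeve b is level on the step with its top at 0.1365 m, centred to 1 mm, so it is a reject. I straighten the tool, regrip and carry it to the tray centre.

```bash
python3 -m crank '[[[-0.0005,0.0007,0],[4.4,4.8,0],0.2],[[-0.0005,0.0007,0],[4.4,4.8,0],0.2],[[0,0,0],[0,0,0],0.2],[[0,0,0],[0,0,0],-1],[[0,0,0],[0,0,0],-1],[[0,0,0],[0,0,0],-1],[[0,0,0.02],[0,0,0],-1],[[0,0,0.03],[0,0,0],-1],[[0,0,0.03],[0,0,0],-1],[[0.025,-0.017,0],[0,0,0],-1],[[0.032,-0.0215,0],[0,0,0],-1],[[0.033,-0.0225,0],[0,0,0],-1]]'
python3 -m crank '[[[0.033,-0.0225,0],[0,0,0],-1],[[0.031,-0.021,0],[0,0,0],-1],[[0,0,-0.03],[0,0,0],-1],[[0,0,-0.04],[0,0,0],-1],[[0,0,-0.03],[0,0,0],-1],[[0,0,-0.02],[0,0,0],-1],[[0,0,0],[0,0,0],-1],[[0,0,0],[0,0,0],-1]]'
```

```text
clock: 28.25
tool_pos: [0.5503, -0.2139, 0.1916]
orientation: [-179.9, -0.8, -42.3]
force: [0.0, 0.2, -1.1]
opening: 0.0439
gripper_force: 29.9
clock: 29.05
tool_pos: [0.6138, -0.2571, 0.0713]
orientation: [-179.9, -0.7, -42.4]
force: [0.4, 0.4, -1.0]
opening: 0.0437
gripper_force: 29.9
```

```bash
python3 -m crank '[[[0,0,-0.01],[0,0,0],-1],[[0,0,0],[0,0,0],-1],[[0,0,0],[0,0,0],0.23],[[0,0,0],[0,0,0],0.23],[[0,0,0],[0,0,0],0.23],[[0,0,0.03],[0,0,0],0.23],[[0,0,0.045],[0,0,0],0.23],[[0,0,0.045],[0,0,0],0.23],[[0,0,0.045],[0,0,0],0.23],[[0,0,0.045],[0,0,0],0.23],[[0,0,0.03],[0,0,0],0.23]]'
python3 -m crank '[[[-0.006,0.03,0.01],[0,0,7.6],0.23],[[-0.006,0.0435,0.01],[0,0,7.6],0.23],[[-0.006,0.0435,0.01],[0,0,7.6],0.23],[[-0.006,0.0435,0.01],[0,0,7.6],0.23],[[-0.006,0.0435,0.01],[0,0,7.6],0.23],[[-0.006,0.0435,0.01],[0,0,7.6],0.23],[[-0.006,0.0435,0.01],[0,0,7.6],0.23],[[-0.006,0.0435,0.01],[0,0,7.6],0.23],[[-0.006,0.0435,0.01],[0,0,7.6],0.23],[[-0.006,0.0435,0.01],[0,0,7.6],0.23],[[-0.006,0.0435,0.01],[0,0,7.6],0.23],[[-0.006,0.0435,0.01],[0,0,7.6],0.23]]'
python3 -m crank '[[[0,0,0],[0,0,0],0.23],[[0,0,0],[0,0,0],0.23]]'
python3 look.py w7.png
```

```text
clock: 30.15
tool_pos: [0.6146, -0.2578, 0.3057]
orientation: [-179.8, -1.0, -42.4]
force: [1.1, 0.2, -0.4]
opening: 0.0538
gripper_force: 0.0
clock: 31.35
tool_pos: [0.5414, 0.2527, 0.4221]
orientation: [-179.9, -0.8, 49.1]
force: [1.4, -0.0, 0.3]
opening: 0.054
gripper_force: 0.0
clock: 31.55
tool_pos: [0.5417, 0.2521, 0.4211]
orientation: [-179.9, -0.7, 48.9]
force: [0.1, -0.4, -0.7]
opening: 0.0541
gripper_force: 0.0
px 253.0 132.0 len 0.0702 centre [542.4 304.8] r 21.9 cab [-0.072  0.124] 713
px 288.0 184.0 len 0.057 centre [530.2 221.9] r 22.0 cab [-0.082  0.041] 425
[0.54186051 0.25115805 0.42098593] [ 43.5   9.4  10.3  -0.2 -90.2  95.3]
door edge x [0.02629889 0.02787645 0.03513777]
```

```bash
python3 -m crank '[[[0.001,0.018,-0.03],[3.8,-3.3,0],0.23],[[0.001,0.018,-0.03],[3.8,-3.3,0],0.23],[[0,0.0186,-0.03],[3.8,-3.3,0],0.23],[[0,0,-0.035],[0,0,0],0.23],[[0,0,-0.035],[0,0,0],0.23],[[0,0,0],[0,0,0],0.23],[[0,0,0],[0,0,0],0.23]]'
python3 - <<'E'
from h import *
from scipy.spatial.transform import Rotation as R
o=ctrl.get_obs();r=R.from_euler('xyz',o['orientation'],degrees=True).as_matrix();print(o['tool_pos'],r[:,1],r[:,2],o['joint_pos'].round(1))
E
```

```text
clock: 32.3
tool_pos: [0.5448, 0.3047, 0.2619]
orientation: [-179.9, -15.8, 48.7]
force: [0.4, 0.2, 1.1]
opening: 0.054
gripper_force: 0.0
[0.54475105 0.30473699 0.26189389] [ 0.75169341 -0.65950855 -0.00234381] [ 0.17771028  0.20597014 -0.96228653] [ 46.7   5.9 -15.4  -0.9 -52.9  92.5]
```

```bash
python3 -m crank '[[[-0.001,0.001,-0.035],[0,0,0],0.23],[[0,0.001,-0.04],[0,0,0],0.23],[[0,0,-0.035],[0,0,0],0.23],[[0,0,-0.02],[0,0,0],0.23],[[0,0,-0.01],[0,0,0],0.23],[[0,0,0],[0,0,0],0.23]]'
```

```text
clock: 32.9
tool_pos: [0.5438, 0.3079, 0.1215]
orientation: [-179.8, -15.8, 48.8]
force: [-0.7, 0.2, 0.1]
opening: 0.0537
gripper_force: 0.0
```

```bash
python3 -m crank '[[[0,0,-0.01],[0,0,0],0.23],[[0,0,-0.005],[0,0,0],0.23],[[0,0,0],[0,0,0],0.23],[[0,0,0],[0,0,0],-1],[[0,0,0],[0,0,0],-1],[[0,0,0],[0,0,0],-1],[[0,0,0],[0,0,0],-1]]'
```

```text
clock: 33.6
tool_pos: [0.5434, 0.308, 0.1065]
orientation: [-179.8, -15.9, 48.8]
force: [-0.1, -0.7, 3.0]
opening: 0.0435
gripper_force: 30.0
```

```bash
python3 -m crank '[[[0,0,0.02],[0,0,0],-1],[[0,0,0.04],[0,0,0],-1],[[0,0,0.045],[0,0,0],-1],[[0,0,0.045],[0,0,0],-1],[[0,0,0.045],[0,0,0],-1],[[-0.004,-0.025,0],[0,0,0],-1],[[-0.008,-0.045,0],[0,0,0],-1],[[-0.008,-0.045,0],[0,0,0],-1],[[-0.008,-0.045,0],[0,0,0],-1],[[-0.008,-0.045,0],[0,0,0],-1],[[-0.008,-0.045,0],[0,0,0],-1],[[-0.008,-0.045,0],[0,0,0],-1]]'
python3 -m crank '[[[-0.008,-0.045,0],[0,0,0],-1],[[-0.008,-0.045,0],[0,0,0],-1],[[-0.008,-0.045,0],[0,0,0],-1],[[-0.006,-0.027,-0.02],[0,0,0],-1],[[0,0,-0.04],[0,0,0],-1],[[0,0,-0.045],[0,0,0],-1],[[0,0,-0.02],[0,0,0],-1],[[0,0,0],[0,0,0],-1],[[0,0,0],[0,0,0],-1],[[0,0,0],[0,0,0],-1]]'
```

```text
clock: 34.8
tool_pos: [0.4899, 0.0113, 0.301]
orientation: [-179.8, -15.8, 48.8]
force: [0.8, 0.1, -0.8]
opening: 0.0433
gripper_force: 30.0
clock: 35.8
tool_pos: [0.4622, -0.1494, 0.1777]
orientation: [-180.0, -15.9, 48.8]
force: [-0.6, 0.0, -2.2]
opening: 0.0435
gripper_force: 30.0
```

```bash
python3 -m crank '[[[-0.0005,0,-0.02],[0,0,0],-1],[[0,0,-0.012],[0,0,0],-1],[[0,0,-0.008],[0,0,0],-1],[[0,0,-0.006],[0,0,0],-1],[[0,0,-0.006],[0,0,0],-1],[[0,0,0],[0,0,0],-1]]'
```

```text
clock: 36.4
tool_pos: [0.4605, -0.1492, 0.1234]
orientation: [-179.8, -15.8, 48.8]
force: [0.2, 0.3, -1.7]
opening: 0.0432
gripper_force: 30.0
```

```bash
python3 -m crank '[[[0,0,-0.006],[0,0,0],-1],[[0,0,-0.006],[0,0,0],-1],[[0,0,-0.004],[0,0,0],-1],[[0,0,0],[0,0,0],-1]]'
```

```text
clock: 36.8
tool_pos: [0.4605, -0.1492, 0.1073]
orientation: [-179.8, -15.8, 48.8]
force: [0.7, -0.0, -1.1]
opening: 0.0439
gripper_force: 30.0
```

```bash
python3 -m crank '[[[0,0,-0.003],[0,0,0],-1],[[0,0,0],[0,0,0],-1],[[0,0,-0.002],[0,0,0],-1],[[0,0,0],[0,0,0],-1]]'
```

```text
clock: 37.2
tool_pos: [0.4608, -0.1493, 0.1042]
orientation: [-179.9, -15.8, 48.8]
force: [-4.5, 0.9, 12.6]
opening: 0.0433
gripper_force: 30.0
```

Sleeve c touched the step as well. I release it and check.

```bash
python3 -m crank '[[[0,0,0],[0,0,0],0.2],[[0,0,0],[0,0,0],0.2],[[0,0,0],[0,0,0],0.2],[[0,0,0],[0,0,0],0.2],[[0,0,0],[0,0,0],0.2],[[0,0,0],[0,0,0],0.2],[[0,0,0],[0,0,0],0.2],[[0,0,0],[0,0,0],0.2]]'; python3 rest.py w8.png
```

```text
clock: 38.0
tool_pos: [0.4606, -0.1493, 0.1029]
orientation: [-179.8, -15.8, 48.8]
force: [0.1, -0.4, -0.7]
opening: 0.0525
gripper_force: 0.0
6488 px 230 349 213 329 [0.1226 0.1239 0.1242 0.1245 0.1249]
[ 460.4 -153.7] 24.203187942504883
[ 0.46055424 -0.14926296  0.10289499]
```

```bash
python3 -m crank '[[[-0.0003,-0.001,0],[-5.95,5.2,0],0.2],[[-0.0003,-0.0012,0],[-5.95,5.2,0],0.2],[[0,0,0],[0,0,0],0.2],[[0,0,0],[0,0,0],-1],[[0,0,0],[0,0,0],-1],[[0,0,0],[0,0,0],-1],[[0,0,0.02],[0,0,0],-1],[[0,0,0.03],[0,0,0],-1],[[0,0,0.03],[0,0,0],-1],[[0.024,-0.0045,0],[0,0,0],-1],[[0.03,-0.0055,0],[0,0,0],-1],[[0.031,-0.0055,0],[0,0,0],-1]]'
python3 -m crank '[[[0.031,-0.0055,0],[0,0,0],-1],[[0.03,-0.0055,0],[0,0,0],-1],[[0,0,-0.03],[0,0,0],-1],[[0,0,-0.04],[0,0,0],-1],[[0,0,-0.03],[0,0,0],-1],[[0,0,-0.018],[0,0,0],-1],[[0,0,0],[0,0,0],-1],[[0,0,0],[0,0,0],-1]]'
```

```text
clock: 39.25
tool_pos: [0.5453, -0.1679, 0.1836]
orientation: [-179.8, -0.3, 48.7]
force: [0.8, 0.3, -1.0]
opening: 0.0434
gripper_force: 30.0
clock: 40.05
tool_pos: [0.6057, -0.1788, 0.0652]
orientation: [-179.8, -0.2, 48.7]
force: [0.3, 0.2, -0.9]
opening: 0.0436
gripper_force: 30.0
```

```bash
python3 -m crank '[[[0,0,-0.01],[0,0,0],-1],[[0,0,0],[0,0,0],-1],[[0,0,0],[0,0,0],0.3],[[0,0,0],[0,0,0],0.3],[[0,0,0],[0,0,0],0.3],[[0,0,0.03],[0,0,0],0.3],[[0,0,0.045],[0,0,0],0.3],[[0,0,0.045],[0,0,0],0.3],[[0,0,0.045],[0,0,0],0.3],[[0,0,0.045],[0,0,0],0.3],[[0,0,0.04],[0,0,0],0.3]]'
python3 -m crank '[[[-0.0076,0.028,0.008],[0,0,-5],0.3],[[-0.0076,0.04,0.008],[0,0,-5],0.3],[[-0.0076,0.04,0.008],[0,0,-5],0.3],[[-0.0076,0.04,0.008],[0,0,-5],0.3],[[-0.0076,0.04,0.008],[0,0,-5],0.3],[[-0.0076,0.04,0.008],[0,0,-5],0.3],[[-0.0076,0.04,0.008],[0,0,-5],0.3],[[-0.0076,0.04,0.008],[0,0,-5],0.3],[[-0.0076,0.04,0.008],[0,0,-5],0.3],[[-0.0076,0.04,0.008],[0,0,-5],0.3],[[0,0,0],[0,0,0],0.3],[[0,0,0],[0,0,0],0.3]]'
python3 look.py w9.png
```

```text
clock: 41.15
tool_pos: [0.6058, -0.178, 0.3081]
orientation: [-179.9, -0.2, 48.8]
force: [1.9, -0.5, -0.2]
opening: 0.0566
gripper_force: 0.0
clock: 42.35
tool_pos: [0.5294, 0.211, 0.3851]
orientation: [-179.8, -0.2, -1.1]
force: [0.2, -0.5, 0.2]
opening: 0.0568
gripper_force: 0.0
px 272.0 164.0 len 0.0572 centre [530.4 221.6] r 21.8 cab [-0.082  0.041] 518
[0.52957567 0.21013567 0.38493203] [ 41.3   6.9   2.9  -0.  -85.7  47.6]
door edge x [0.02620221 0.02788396 0.0348778 ]
```

```bash
python3 -m crank '[[[0,0.004,-0.03],[0,0,6],0.3],[[0,0.004,-0.03],[0,0,6],0.3],[[0.001,0.003,-0.03],[0,0,6],0.3],[[0,0,-0.03],[0,0,6],0.3],[[0,0,-0.03],[0,0,6],0.3],[[0,0,0],[0,0,0],0.3],[[0,0,0],[0,0,0],0.3]]'
```

```text
clock: 43.1
tool_pos: [0.5313, 0.22, 0.2355]
orientation: [-179.9, -0.1, 28.6]
force: [1.2, 0.7, 1.0]
opening: 0.0569
gripper_force: 0.0
```

```bash
python3 -m crank '[[[-0.001,0.001,-0.035],[0,0,0],0.3],[[0,0,-0.04],[0,0,0],0.3],[[0,0,-0.035],[0,0,0],0.3],[[0,0,-0.025],[0,0,0],0.3],[[0,0,-0.017],[0,0,0],0.3],[[0,0,0],[0,0,0],0.3],[[0,0,0],[0,0,0],-1],[[0,0,0],[0,0,0],-1],[[0,0,0],[0,0,0],-1],[[0,0,0],[0,0,0],-1]]'
```

```text
clock: 44.1
tool_pos: [0.5311, 0.2228, 0.0849]
orientation: [-179.8, -0.4, 28.8]
force: [0.1, -1.0, 7.4]
opening: 0.0436
gripper_force: 30.0
```

```bash
python3 -m crank '[[[0,0,0.02],[0,0,0],-1],[[0,0,0.045],[0,0,0],-1],[[0,0,0.05],[0,0,0],-1],[[0,0,0.05],[0,0,0],-1],[[0,0,0.045],[0,0,0],-1],[[-0.005,-0.025,0],[0,0,0],-1],[[-0.008,-0.042,0],[0,0,0],-1],[[-0.008,-0.042,0],[0,0,0],-1],[[-0.008,-0.042,0],[0,0,0],-1],[[-0.008,-0.042,0],[0,0,0],-1],[[-0.008,-0.042,0],[0,0,0],-1],[[-0.008,-0.042,0],[0,0,0],-1]]'
python3 -m crank '[[[-0.008,-0.042,0],[0,0,0],-1],[[-0.007,-0.037,0],[0,0,0],-1],[[-0.003,-0.018,-0.02],[0,0,0],-1],[[0,0,-0.045],[0,0,0],-1],[[0,0,-0.045],[0,0,0],-1],[[0,0,-0.04],[0,0,0],-1],[[0,0,0],[0,0,0],-1],[[0,0,0],[0,0,0],-1],[[0,0,0],[0,0,0],-1]]'
```

```text
clock: 45.3
tool_pos: [0.4756, -0.0566, 0.2932]
orientation: [-179.8, -0.2, 28.8]
force: [1.6, 1.0, -1.1]
opening: 0.0432
gripper_force: 30.0
clock: 46.2
tool_pos: [0.4605, -0.152, 0.1453]
orientation: [-179.9, -0.3, 28.8]
force: [0.9, 0.8, -0.9]
opening: 0.0432
gripper_force: 30.0
```

```bash
python3 -m crank '[[[0,0.0005,-0.02],[0,0,0],-1],[[0,0,-0.014],[0,0,0],-1],[[0,0,-0.01],[0,0,0],-1],[[0,0,-0.01],[0,0,0],-1],[[0,0,0],[0,0,0],-1]]'
```

```text
clock: 46.7
tool_pos: [0.4587, -0.1514, 0.0886]
orientation: [-179.8, -0.1, 28.8]
force: [-0.1, -0.1, -1.9]
opening: 0.0435
gripper_force: 30.0
```

```bash
python3 -m crank '[[[0,0,-0.006],[0,0,0],-1],[[0,0,-0.005],[0,0,0],-1],[[0,0,-0.005],[0,0,0],-1],[[0,0,0],[0,0,0],-1]]'
```

```text
clock: 47.1
tool_pos: [0.4596, -0.1514, 0.0726]
orientation: [-179.8, -0.2, 28.8]
force: [3.3, 0.7, -3.5]
opening: 0.0433
gripper_force: 30.0
```

```bash
python3 -m crank '[[[0.0007,0,-0.008],[0,0,0],-1],[[0,0,-0.008],[0,0,0],-1],[[0,0,-0.007],[0,0,0],-1],[[0,0,0],[0,0,0],-1],[[0,0,0],[0,0,0],0.2],[[0,0,0],[0,0,0],0.2],[[0,0,0],[0,0,0],0.2],[[0,0,0],[0,0,0],0.2],[[0,0,0],[0,0,0],0.2],[[0,0,0],[0,0,0],0.2],[[0,0,0],[0,0,0],0.2]]'; python3 rest.py w10.png
```

```text
clock: 48.2
tool_pos: [0.4595, -0.1515, 0.0499]
orientation: [-179.8, -0.2, 28.8]
force: [-0.2, 0.4, -0.1]
opening: 0.0526
gripper_force: 0.0
10598 px 207 339 211 417 [0.0715 0.1514 0.1562 0.158  0.1586]
[ 480.5 -139. ] 9.684615135192871
[ 0.45950809 -0.15147213  0.04989441]
```

```bash
python3 - <<'E'
from h import *
m,p,d=snap('wrist');C=cloud(m,d)
r=np.hypot(C[...,0]-.4599,C[...,1]+.1513);k=(d>0)&(r<.021)&(r>.0165)&(C[...,2]>.055)&(C[...,2]<.1)
print(np.histogram(C[k][:,2],bins=np.arange(.055,.1,.002)))
E
```

```text
(array([  48,   51,   60,   48,   48,   55,   99, 1117,  421,    0,    0,
          0,    0,    0,    0,    0,    0,    0,    0,    0,    0,    0]), array([0.055, 0.057, 0.059, 0.061, 0.063, 0.065, 0.067, 0.069, 0.071,
       0.073, 0.075, 0.077, 0.079, 0.081, 0.083, 0.085, 0.087, 0.089,
       0.091, 0.093, 0.095, 0.097, 0.099]))
```

Sleeve d's top is at 0.070 m, so it rests on the plate (31 mm bore). It goes back into the channel.

```bash
python3 -m crank '[[[0,0,0],[0,0,0],-1],[[0,0,0],[0,0,0],-1],[[0,0,0],[0,0,0],-1],[[0,0,0.02],[0,0,0],-1],[[0,0,0.045],[0,0,0],-1],[[0,0,0.05],[0,0,0],-1],[[0,0,0.05],[0,0,0],-1],[[0,0,0.05],[0,0,0],-1],[[0,0,0.035],[0,0,0],-1],[[0.004,0.022,0],[0,0,0],-1],[[0.008,0.042,0],[0,0,0],-1],[[0.008,0.042,0],[0,0,0],-1]]'
python3 -m crank '[[[0.008,0.042,0],[0,0,0],-1],[[0.008,0.042,0],[0,0,0],-1],[[0.008,0.042,0],[0,0,0],-1],[[0.008,0.042,0],[0,0,0],-1],[[0.008,0.042,0],[0,0,0],-1],[[0.007,0.038,0],[0,0,0],-1],[[0.0035,0.0195,-0.02],[0,0,0],-1],[[0,0,-0.045],[0,0,0],-1],[[0,0,-0.045],[0,0,0],-1],[[0,0,-0.045],[0,0,0],-1],[[0,0,-0.03],[0,0,0],-1],[[0,0,0],[0,0,0],-1]]'
```

```text
clock: 49.5
tool_pos: [0.4792, -0.0446, 0.3]
orientation: [-179.8, -0.2, 28.7]
force: [1.3, 0.2, -1.3]
opening: 0.0429
gripper_force: 30.0
clock: 50.7
tool_pos: [0.527, 0.22, 0.11]
orientation: [-179.9, 0.4, 28.7]
force: [-0.5, 0.1, -1.6]
opening: 0.043
gripper_force: 30.0
```

```bash
python3 -m crank '[[[0.002,0,-0.01],[0,0,0],-1],[[0,0,-0.006],[0,0,0],-1],[[0,0,0],[0,0,0],-1],[[0,0,0],[0,0,0],0.23],[[0,0,0],[0,0,0],0.23],[[0,0,0],[0,0,0],0.23],[[0,0,0.03],[0,0,0],0.23],[[0,0,0.045],[0,0,0],0.23],[[0,0,0.05],[0,0,0],0.23],[[0,0,0.05],[0,0,0],0.23],[[0,0,0.045],[0,0,0],0.23],[[0.004,-0.025,0],[0,0,0],0.23]]'
python3 -m crank '[[[0.008,-0.048,0],[0,0,0],0.23],[[0.008,-0.048,0],[0,0,0],0.23],[[0.008,-0.048,0],[0,0,0],0.23],[[0.008,-0.048,0],[0,0,0],0.23],[[0.008,-0.048,0],[0,0,0],0.23],[[0.008,-0.048,0],[0,0,0],0.23],[[0.008,-0.048,0],[0,0,0],0.23],[[0.008,-0.048,0],[0,0,0],0.23],[[0.008,-0.048,0],[0,0,0],0.23],[[0.008,-0.048,0],[0,0,0],0.23],[[0.008,-0.046,0],[0,0,0],0.23],[[0,0,0],[0,0,0],0.23]]'
python3 - <<'E'
from h import *
m,p,d=snap('wrist','w11.png');C=cloud(m,d)
for n,(x,y) in dict(a=(.622,-.334),b=(.614,-.257),c=(.606,-.178)).items():
    k=(d>0)&(np.hypot(C[...,0]-x,C[...,1]-y)<.032)&(C[...,2]>.04)&(C[...,2]<.12)
    if k.sum()<50: print(n,k.sum());continue
    h=np.percentile(C[k][:,2],97);T=C[k&(C[...,2]>h-.007)];c,r=cv2.minEnclosingCircle((T[:,:2]*1000).astype(np.float32));print(n,h,np.round(c,1),r)
o=ctrl.get_obs();print(o['tool_pos'],o['joint_pos'].round(1))
E
```

```text
clock: 51.9
tool_pos: [0.5386, 0.1993, 0.3268]
orientation: [-179.8, -0.9, 28.9]
force: [0.6, 0.2, -0.8]
opening: 0.054
gripper_force: 0.0
clock: 53.1
tool_pos: [0.6236, -0.3341, 0.3172]
orientation: [-179.8, -0.0, 28.5]
force: [0.5, 0.3, -0.3]
opening: 0.0541
gripper_force: 0.0
a 0.09973552064814623 [ 621.3 -333.8] 21.878164291381836
b 0.08707082221277897 [ 614.5 -255.4] 22.011598587036133
c 0.07416773279404333 [ 585.9 -189.9] 20.4403133392334
[ 0.62355074 -0.33185041  0.31756971] [-12.4  21.6  14.   -0.2 -82.5 131. ]
```

```bash
python3 -m crank '[[[-0.001,0,-0.045],[0,0,0],0.23],[[0,0,-0.045],[0,0,0],0.23],[[0,0,-0.045],[0,0,0],0.23],[[0,0,-0.045],[0,0,0],0.23],[[0,0,-0.04],[0,0,0],0.23],[[0,0,-0.027],[0,0,0],0.23],[[0,0,0],[0,0,0],0.23],[[0,0,0],[0,0,0],-1],[[0,0,0],[0,0,0],-1],[[0,0,0],[0,0,0],-1],[[0,0,0],[0,0,0],-1]]'
python3 -m crank '[[[0,0,0.02],[0,0,0],-1],[[0,0,0.045],[0,0,0],-1],[[0,0,0.05],[0,0,0],-1],[[0,0,0.05],[0,0,0],-1],[[0,0,0.05],[0,0,0],-1],[[0,0,0.04],[0,0,0],-1],[[0,0,0],[0,0,0],-1]]'
python3 - <<'E'
from h import *
m,p,d=snap('scene');np.savez('s.npz',d=d,p=p,**m);C=cloud(m,d)
cv2.imwrite('pics/tray.png',cv2.resize(p[95:195,255:355],None,fx=5,fy=5,interpolation=cv2.INTER_CUBIC))
E
```

```text
clock: 54.25
tool_pos: [0.6246, -0.3293, 0.0746]
orientation: [-180.0, -0.3, 28.8]
force: [0.6, 1.0, 6.3]
opening: 0.0425
gripper_force: 30.0
clock: 54.95
tool_pos: [0.6246, -0.3302, 0.3355]
orientation: [179.6, -0.6, 28.8]
force: [0.8, 0.2, -1.3]
opening: 0.0427
gripper_force: 30.0
```

View pics/tray.png

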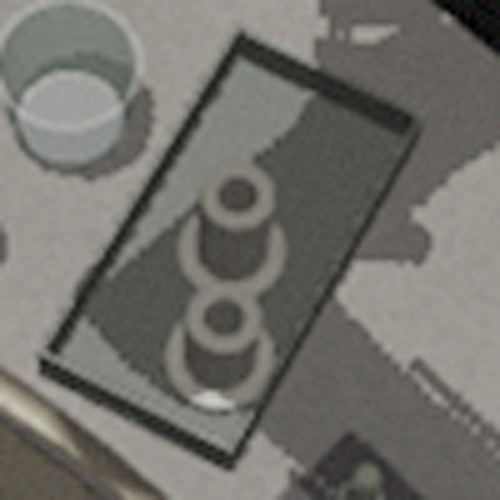

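The scene crop shows b and c both upright on the tray floor, with c knocked aside slightly (at about (218,345) in the crop) but still well inside. Sleeve a goes back to the cabinet.

```bash
python3 -m crank '[[[-0.005,0.022,0],[0,0,0],-1],[[-0.009,0.042,0],[0,0,0],-1],[[-0.009,0.042,0],[0,0,0],-1],[[-0.009,0.042,0],[0,0,0],-1],[[-0.009,0.042,0],[0,0,0],-1],[[-0.009,0.042,0],[0,0,0],-1],[[-0.009,0.042,0],[0,0,0],-1],[[-0.009,0.042,0],[0,0,0],-1],[[-0.009,0.042,0],[0,0,0],-1],[[-0.009,0.042,0],[0,0,0],-1],[[-0.009,0.042,0],[0,0,0],-1],[[0,0.01,0],[0,0,0],-1]]'
python3 -m crank '[[[0,0,-0.02],[0,0,0],-1],[[0,0,-0.04],[0,0,0],-1],[[0,0,-0.045],[0,0,0],-1],[[0,0,-0.045],[0,0,0],-1],[[0,0,-0.03],[0,0,0],-1],[[0,0,0],[0,0,0],-1],[[0,0,0],[0,0,0],-1]]'; python3 look.py w12.png
```

```text
clock: 56.2
tool_pos: [0.5262, 0.1261, 0.3257]
orientation: [-179.7, -0.1, 28.9]
force: [-0.6, 0.4, -1.9]
opening: 0.0424
gripper_force: 30.0
clock: 56.9
tool_pos: [0.528, 0.1225, 0.147]
orientation: [-179.8, -0.1, 28.8]
force: [0.2, -0.2, -1.1]
opening: 0.0425
gripper_force: 30.0
px 124.0 146.0 len 0.0569 centre [532.7 221.9] r 22.1 cab [-0.079  0.041] 3048
px 280.0 246.0 len 0.1123 centre [537.9 127.7] r 37.1 cab [-0.072 -0.053] 1673
px 279.0 281.0 len 0.0935 centre [522.5 119.6] r 16.0 cab [-0.087 -0.062] 107
px 280.0 326.0 len 0.1129 centre [513.  113.7] r 10.6 cab [-0.096 -0.068] 307
[0.52875177 0.12305491 0.14814376] [ 33.7  11.9 -22.4  -0.2 -55.5  85.2]
door edge x [-0.04929476 -0.04606419 -0.03250361]
```

```bash
python3 -m crank '[[[0,0,-0.008],[0,0,0],-1],[[0,0,-0.006],[0,0,0],-1],[[0,0,-0.003],[0,0,0],-1],[[0,0,0],[0,0,0],-1]]'
```

```text
clock: 57.35
tool_pos: [0.5278, 0.1229, 0.1296]
orientation: [-179.8, -0.1, 28.8]
force: [-0.1, 0.5, -1.6]
opening: 0.0425
gripper_force: 30.0
```

```bash
python3 -m crank '[[[0,0,-0.002],[0,0,0],-1],[[0,0,0],[0,0,0],0.23],[[0,0,0],[0,0,0],0.23],[[0,0,0],[0,0,0],0.23],[[0,0,0.03],[0,0,0],0.23],[[0,0,0.045],[0,0,0],0.23],[[0,0,0.05],[0,0,0],0.23],[[0,0,0.05],[0,0,0],0.23],[[0,0,0.05],[0,0,0],0.23],[[0,0,0.05],[0,0,0],0.23],[[0,0,0],[0,0,0],0.23]]'; python3 look.py w13.png
```

```text
clock: 58.45
tool_pos: [0.5303, 0.1232, 0.4111]
orientation: [-179.9, -0.9, 28.8]
force: [0.2, -0.2, 0.1]
opening: 0.0537
gripper_force: 0.0
px 212.0 125.0 len 0.0573 centre [532.3 222.2] r 21.8 cab [-0.08   0.041] 520
px 279.0 174.0 len 0.096 centre [523.1 120.2] r 21.7 cab [-0.086 -0.061] 548
[0.52918944 0.12336188 0.40714811] [ 33.7   3.9   2.3  -0.1 -87.7  85.1]
door edge x [0.02610766 0.02732384 0.03311368]
```

View pics/w13.png

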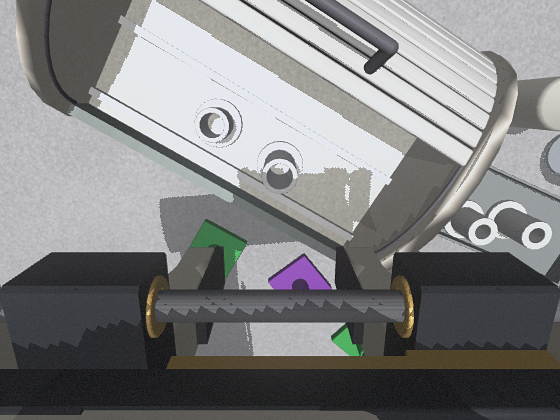

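Sleeves a (279,174) and d (212,125) stand upright in the channel, and b and c are in the tray. Now I close the door, gripping the bar at (≈0.680, 0.176, 0.253).

```bash
python3 -m crank '[[[0.019,0.007,-0.003],[0,0,7.5],-0.2],[[0.019,0.007,-0.003],[0,0,7.5],-0.2],[[0.019,0.007,-0.003],[0,0,7.5],-0.2],[[0.019,0.007,-0.003],[0,0,7.5],-0.2],[[0.019,0.007,-0.003],[0,0,7.5],-0.2],[[0.019,0.006,-0.005],[0,0,7.5],-0.2],[[0.019,0.006,-0.015],[0,0,7.5],-0.2],[[0.018,0.006,-0.02],[0,0,7.4],-0.2],[[0,0,0],[0,0,0],-0.2],[[0,0,0],[0,0,0],-0.2]]'
python3 - <<'E'
from h import *
from sl import tocab
o=ctrl.get_obs();m,p,d=snap('wrist','w14.png');C=cloud(m,d);K=tocab(C)
r=np.hypot(K[...,0],K[...,2]-.06);k=(d>0)&(r>.194)&(r<.222)&(abs(K[...,1])<.08)&(K[...,0]>0)&(K[...,2]>.2)
P=C[k];print(k.sum(),P.mean(0),np.percentile(P,[3,50,97],axis=0));print(o['tool_pos'],o['orientation'],o['joint_pos'].round(1))
E
```

```text
clock: 59.5
tool_pos: [0.6788, 0.1759, 0.346]
orientation: [-179.7, -0.1, 88.6]
force: [0.5, 0.4, 0.2]
opening: 0.0352
gripper_force: 0.0
3369 [0.6814346  0.19074904 0.25960774] [[0.67490338 0.11647828 0.25560548]
 [0.68147586 0.19367898 0.26020603]
 [0.68772934 0.25367196 0.26204681]]
[0.67878894 0.17585864 0.34604739] [-1.79652377e+02 -5.81111956e-02  8.85581200e+01] [ 30.3  20.9  16.4  -0.2 -85.8 148.3]
```

```bash
python3 -m crank '[[[0.002,0,-0.035],[0,0,0],-0.2],[[0,0,-0.035],[0,0,0],-0.2],[[0,0,-0.03],[0,0,0],-0.2],[[0,0,0],[0,0,0],-0.2],[[0,0,0],[0,0,0],-1],[[0,0,0],[0,0,0],-1],[[0,0,0],[0,0,0],-1]]'
python3 - <<'E'
import numpy as np
th=np.radians(np.linspace(109.7,25.7,19)); t=np.radians(np.linspace(0,12,19))
x=-206*np.cos(th)+10*np.sin(t); z=206*np.sin(th)-10*np.cos(t)
for a in zip(np.diff(x).round(1),np.diff(z).round(1)):print(*a)
E
```

```text
clock: 60.25
tool_pos: [0.6819, 0.1763, 0.2505]
orientation: [180.0, -0.2, 88.7]
force: [0.2, 0.1, 0.6]
opening: 0.0164
gripper_force: 0.0
-15.9 5.0
-16.2 3.7
-16.5 2.3
-16.6 1.0
-16.7 -0.4
-16.6 -1.7
-16.4 -3.1
-16.1 -4.4
-15.6 -5.7
-15.1 -7.0
-14.5 -8.2
-13.8 -9.4
-13.0 -10.5
-12.1 -11.5
-11.1 -12.4
-10.1 -13.3
-8.9 -14.1
-7.8 -14.8
```

```bash
python3 -m crank '[[[0,0,0],[0,0,0],-0.4],[[0,0,-0.006],[0,0,0],-0.4],[[0,0,0],[0,0,0],-0.4],[[0,0,0],[0,0,0],-1],[[0,0,0],[0,0,0],-1],[[0,0,0],[0,0,0],-1],[[0,0,0],[0,0,0],-1]]'
```

```text
clock: 60.95
tool_pos: [0.6811, 0.176, 0.2418]
orientation: [-179.8, -0.2, 88.7]
force: [0.7, 0.5, -0.3]
opening: 0.0107
gripper_force: 30.0
```

```bash
python3 -m crank '[[[-0.016,0,0.005],[0,-0.7,0],-1],[[-0.016,0.001,0.0037],[0,-0.7,0],-1],[[-0.0165,0,0.0023],[0,-0.7,0],-1],[[-0.0165,0.001,0.001],[0,-0.7,0],-1],[[-0.0167,0,-0.0004],[0,-0.7,0],-1],[[-0.0166,0.001,-0.0017],[0,-0.7,0],-1]]'
python3 -m crank '[[[-0.0164,0,-0.0031],[0,-0.7,0],-1],[[-0.0161,0.001,-0.0044],[0,-0.7,0],-1],[[-0.0156,0,-0.0057],[0,-0.7,0],-1],[[-0.0151,0.001,-0.007],[0,-0.7,0],-1],[[-0.0145,0,-0.0082],[0,-0.7,0],-1],[[-0.0138,0,-0.0094],[0,-0.7,0],-1]]'
```

```text
clock: 61.55
tool_pos: [0.5841, 0.1789, 0.2532]
orientation: [175.7, -0.3, 88.7]
force: [6.4, -3.0, 0.0]
opening: 0.0111
gripper_force: 30.0
clock: 62.15
tool_pos: [0.4926, 0.1819, 0.2159]
orientation: [171.5, -0.5, 88.8]
force: [3.7, 2.0, 3.6]
opening: 0.0112
gripper_force: 30.0
```

```bash
python3 -m crank '[[[-0.013,0,-0.0105],[0,-0.7,0],-1],[[-0.0121,0.001,-0.0115],[0,-0.7,0],-1],[[-0.0111,0,-0.0124],[0,-0.7,0],-1],[[-0.0101,0,-0.0133],[0,-0.7,0],-1],[[-0.0089,0,-0.014],[0,-0.7,0],-1],[[-0.0078,0,-0.0148],[0,-0.7,0],-1],[[0,0,0],[0,0,0],-1],[[0,0,0],[0,0,0],-1]]'
```

```text
clock: 62.95
tool_pos: [0.4309, 0.185, 0.1395]
orientation: [167.3, -0.7, 88.9]
force: [19.6, 1.3, -8.8]
opening: 0.0106
gripper_force: 30.0
```

```bash
python3 -m crank '[[[0,0,0],[0,0,0],-0.32],[[0,0,0],[0,0,0],-0.32],[[0,0,0],[0,0,0],-0.32],[[-0.004,0,0.018],[0,0,0],-0.32],[[-0.006,0,0.027],[0,0,0],-0.32],[[-0.008,0,0.035],[0,0,0],-0.2],[[-0.008,0,0.035],[0,0,0],0],[[0,0,0.03],[0,0,0],0],[[0,0,0.02],[0,0,0],0]]'
python3 - <<'E'
from h import *
from sl import tocab
m,p,d=snap('wrist','w15.png');C=cloud(m,d);K=tocab(C)
r=np.hypot(K[...,0],K[...,2]-.06);k=(d>0)&(r>.194)&(r<.222)&(abs(K[...,1])<.06)&(K[...,0]<-.1)&(K[...,2]>.1)&(K[...,2]<.2)
P=K[k];print(k.sum(),np.percentile(P,[5,50,95],axis=0).round(4))
m,p,d=snap('scene','s2.png')
o=ctrl.get_obs();print(o['tool_pos'],o['joint_pos'].round(1))
E
```

```text
clock: 63.85
tool_pos: [0.4022, 0.1823, 0.305]
orientation: [167.5, -0.6, 88.8]
force: [0.8, 0.2, -0.6]
opening: 0.0432
gripper_force: 0.0
1737 [[-0.1879 -0.0532  0.153 ]
 [-0.1832  0.0047  0.1566]
 [-0.1772  0.0545  0.1582]]
[0.40292947 0.18302723 0.30558062] [ 60.1 -13.  -31.6  11.8 -65.2 114.2]
```

View pics/s2.png

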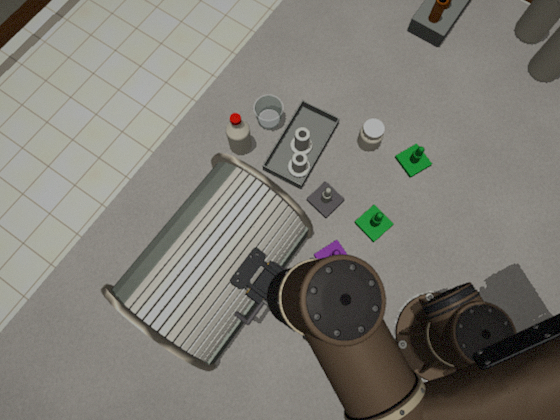

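The door looks shut: the bar top is at 0.157 m, which matches q≈0. The tray at (300,145) holds b and c upright. One numeric check of c, then I hand in.

```bash
python3 - <<'E'
from h import *
m,p,d=snap('scene');C=cloud(m,d);y=np.radians(5.88)
dx=C[...,0]-.6139;dy=C[...,1]+.2561;tx=np.cos(y)*dx+np.sin(y)*dy;ty=-np.sin(y)*dx+np.cos(y)*dy
from scipy.ndimage import label
k=(d>0)&(abs(tx)<.065)&(abs(ty)<.12)&(C[...,2]>.055)&(C[...,2]<.1);L,n=label(k)
for i in range(1,n+1):
    if (L==i).sum()<20: continue
    q=L==i;z=C[q][:,2];h=np.percentile(z,95);t=q&(C[...,2]>h-.006)
    A=np.c_[tx[t],ty[t],np.ones(t.sum())];s=np.linalg.lstsq(A,C[t][:,2],rcond=None)[0]
    print(q.sum(),'h',h.round(4),'tray xy',tx[t].mean().round(3),ty[t].mean().round(3),'slope',s[:2].round(3))
E
```

```text
221 h 0.0885 tray xy -0.001 0.001 slope [ 0.029 -0.007]
172 h 0.0756 tray xy -0.028 0.066 slope [-0.011  0.018]
```

Both sleeves are level and well inside the tray, so I hand in.

```bash
python3 -c "
from h import *
print(close_job())"
```

```text
the job is handed in; nothing more can be done
None
```

I handed the job in with all four sleeves gauged: a and d slid down to the plate and stand back in the channel, b and c stopped on the step and stand in the reject tray, and the door is closed; the hand-in returned no verdict, so I can't confirm the result.

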